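# Lay out the letter-stamping place

## Robot

A 6-joint arm with a two-finger parallel gripper is mounted at the origin on a cart in front of the work surface, level with it; the furniture and walls round the work are solid. World frame = base frame: x ahead of the robot, y to its left, z up, the work surface at z = 0. Lengths are in m, angles in rad, forces in N, time in s.
With the tool pointing down it reaches from about 0.375 to 0.975 m from the base axis. Payload 3.8 kg.
Tool frame: the origin (TCP) lies between the finger pads; the fingertips stand 17 mm ahead of it and the grasp point (between the pads) lies 2 mm behind it (manip.nose_length is the distance from the TCP to the fingertips, in m); z points along the fingers, y is the direction in which the jaws open and shut (so a half turn about z gives the same grasp; the last joint's range is limited). The gripper opens to 88 mm and grips with 3 to 60 N. Pads are 18 mm wide; open, the fingers measure 123 mm over their backs; the gripper's body (75 mm by 187 mm) begins 45 mm behind the grasp point.
Start: joints at [-1.165, 0.264, 1.604, -0, 1.274, -0.037], TCP at [0.289, -0.61, 0.22] pointing down, gripper open.
Joint ranges: [-2.63, 2.63], [-0.94, 2.18], [0.31, 2.57], [-1.31, 4.45], [0, 2.66], [-2.55, 2.55]. Speed limits (rad/s): [2.57, 2.57, 3.14, 3.14, 3.14, 3.14].

## Interface

Orientations are given as [roll, pitch, yaw] about the fixed x, y, z axes, in that order (R = Rz(yaw) Ry(pitch) Rx(roll)).
In Python, from station import manip, vision, ticket gives the robot as it stands. The module is installed in compiled form; this text tells all that it offers.
- The arm moves only by the tool move_arm, never from a script. Its argument "moves" is a list of rows, each an object with "linear": the shift along the tool's x, y, z in mm, a list of three; "rot": the turn, a rotation vector about the tool's x, y, z in rad, a list of three. A call has exactly 8 rows; each row is the pose to reach, as a shift and turn from the pose commanded when the call began, along the tool's axes at that moment; what a row does not reach only later rows make up. A row lasts 1/12 s, in which the tool goes at most 41.7 mm and 7.16 degrees, less where a joint would pass 70% of its speed; a pose out of reach is approached as far as the arm can. A call with a gripper value outside its range is refused whole. "jaw" is the opening, from -1 (shut) to 1 (fully open), so that 0 is half open, set as the call begins (left out, the last holds). The fingers move at their own pace and stop on an object; "grip_force" is the grip in N (left out, the last holds). Time passes only in rows, so rows that repeat a pose let the fingers close, or fill a call up. It gives the time, the measured TCP pose, the force and the opening at its end, in the units of the state.
- manip.state(): the state, without advancing time (a new reading comes with each control period).
- vision.grab_frame(name): name is "scene" or "top" or "wrist"; returns a dict with "image" (400x640x3 uint8, blue, green, red), "z_map" (400x640 float32, m along the optical axis (not along the pixel's ray), 0 where there is no reading), "K" (3x3 intrinsics, pixels), "position" and "rotation" of the camera in the world. Camera axes: x right, y down, z forward; pixel columns grow to the right and rows downward; lengths in m; the calibration is good to about 2 mm. A picture is of the moment at which its call begins.
- ticket.job_done(): hands the job in, once; it reports no verdict.
The state is a dict: "clock": time; "qpos": joint angles; "dq": joint speeds; "joint_torque": joint torques, N m; "tcp_pos": TCP position; "orientation": TCP orientation; "contact_force": force on the tool from outside, world axes, zero at the start; "moment": the same for the moment, N m; "gripper_width": finger opening in m.
Only numpy, scipy, OpenCV 4.12 (cv2) and the standard library are available. Lean on these libraries where they do the work, as an engineer would, in place of code of your own. Each camera call takes 0.05 s, during which the arm holds its last target. There are 200 camera calls.

## Task

Set out the letter-stamping things on the brown desk, in one row with the ink pad and the pad of sticky notes, which stay where they are. Lay the staple box flat midway between the centres of the ink pad and the note pad, in line with them and with its long sides across that row, the eraser on the middle of the staple box pointing the same way, and stand the stamp upright on the middle of the ink pad. Stand the glue stick upright on the desk to the left of the staple box (as seen from the robot), centred on its left end with a gap of 2 cm, and leave the pill bottle and the highlighter where they are.

Things in the scene. Friction and masses are not known exactly. Their poses are not given: they have to be found in the camera images.
- ink_pad: dark blue closed ink pad tin, fixed, lies flat on the brown desk in front of the monitor; 72 (its x) x 112 (its y) x 17 mm, top of lid 16 mm up. Origin: centre of underside. Its x axis runs along the row, away from the robot, and through the centre of the note pad, which may lie beyond the ink pad or nearer to the robot. Its y axis points to the robot's left, within 0.15 rad.
- note_pad: square pad of yellow sticky notes lying flat on the brown desk, fixed, 78 x 77 mm, 20 mm high. Origin: centre of underside. Its centre is 185 mm from that of the ink pad. Beware of the monitor behind: its near lower corner hangs at about x 0.63, y 0.17, from 70 mm above the surface upwards.
- staple_box: small flat dark red carton of staples, 42 (x) x 85 (y) x 26 mm, loose, 70 g. Origin: centre of underside, z up.
- eraser: block eraser, white with blue sleeve, 23 (x) x 55 (y) x 14 mm, loose, lies flat, 25 g. Origin: centre of underside, z up.
- stamp: rubber stamp standing upright: wooden foot 25 (x) x 50 (y) x 18 mm and above it a round turned wooden handle, 28 mm across at most, top 68 mm up; loose, 60 g. Origin: centre of underside, z up.
- glue_stick: white glue stick standing upright, round, 26 mm across, 90 mm high, loose, 30 g. Origin: centre of underside, z up.
- pill_bottle: white pill bottle, 45 mm across, 75 mm high, loose bystander on the white cabinet top. Origin: centre of underside. The paper stack on the cabinet acts as a solid block 100 mm high whose far left corner is at about x 0.60, y -0.09 (left edge from there to x 0.29, y 0.04).
- highlighter: yellow highlighter pen lying flat, 16 x 128 (its y) x 17 mm, loose bystander on the brown desk. Origin: centre of underside.
Not all that is in view belongs to the job. What is shaped like the staple_box but turquoise or yellow is not meant.

How it is judged:
At the end, for the whole second after the job is handed in: Staple box flat, midway (+-15 mm) between the pads, in line within 15 mm, crosswise within 0.2 rad; eraser centred on it within 12 mm, lengthways; stamp upright on the pad, within 15 mm of its middle; glue stick upright, 5 to 35 mm off the box's left end, centred within 15 mm; all at rest (y of staple_box in the frame of ink_pad between -0.015 and 0.015 m and horizontal distance between staple_box and ink_pad between 0.0775 and 0.1075 m and horizontal distance between staple_box and note_pad below 0.109 m and height (world z) of each of staple_box, glue_stick below 0.006 m and angle between each of staple_box, eraser, stamp, glue_stick's own z axis and vertical below 0.1 rad and angle between the y axis of staple_box and the y axis of ink_pad, either way round below 0.2 rad and horizontal distance between eraser and staple_box below 0.012 m and z of eraser in the frame of staple_box between 0.021 and 0.031 m and angle between the y axis of eraser and the y axis of staple_box, either way round below 0.25 rad and horizontal distance between stamp and ink_pad below 0.015 m and z of stamp in the frame of ink_pad between 0.011 and 0.022 m and x of glue_stick in the frame of staple_box between -0.015 and 0.015 m and horizontal distance between glue_stick and staple_box between 0.0605 and 0.0905 m and y of glue_stick in the frame of ink_pad above 0.03 m and linear speed of each of staple_box, eraser, stamp, glue_stick below 0.02 m/s); the robot touches nothing.
It fails at once if the pill bottle is pushed more than 20 mm or tipped (distance of pill_bottle from where it was at the start of the episode above 0.02 m or angle between pill_bottle's own z axis and vertical above 0.4 rad).
It fails at once if the highlighter is pushed more than 20 mm (distance of highlighter from where it was at the start of the episode above 0.02 m).
It also fails if it takes over 109 s, if anything falls off the work surface, if the arm or the gripper's body presses on something with over 40 N, if the wrist force passes 120 N, or if a joint passes its speed limit or range.

## Working session

There is one attempt and no reset: what is moved stays moved. The work goes in short steps, Python scripts to look and compute and a tool call to move; the robot and the scene stay as the last step left them, time stands still between calls to the robot, and variables do not carry over. Pictures are saved under pics/ and viewed, about 12 in all and at most 16, crops included, and the job is handed in when it is done.

Besides the shell and the picture viewer there is one more tool, called after ">>>" in YAML: its name, and indented under it one key for each argument. move_arm: Moves the arm, as the interface text tells. Its arguments: {"type":"object","properties":{"moves":{"type":"array"},"jaw":{"type":"number"},"grip_force":{"type":"number"}},"required":["moves"]}

```bash
mkdir -p pics
cat > h.py <<'E'
import numpy as np, cv2
from station import manip, vision, ticket
from scipy.spatial.transform import Rotation as R
def grab(n):
    f=vision.grab_frame(n)
    return f
def cloud(f):
    z=f["z_map"]; K=np.array(f["K"]); v,u=np.mgrid[:400,:640]
    p=np.stack([(u-K[0,2])/K[0,0]*z,(v-K[1,2])/K[1,1]*z,z],-1)
    p=p@np.array(f["rotation"]).T+np.array(f["position"]); p[z==0]=np.nan
    return p
E
python3 - <<'E'
from h import *
s=manip.state(); print({k:np.round(v,3) for k,v in s.items()}, manip.nose_length)
for n in("scene","top","wrist"):
    f=grab(n); cv2.imwrite(f"pics/{n}0.png",f["image"]); print(n,np.round(f["position"],3),np.round(f["rotation"],3).tolist(),np.round(f["K"],1).tolist())
    np.savez(f"{n}0.npz",**f)
E
```

```text
{'clock': np.float64(0.0), 'qpos': array([-1.165,  0.265,  1.605,  0.   ,  1.274, -0.037]), 'dq': array([-0.003, -0.001, -0.001, -0.001,  0.002,  0.   ]), 'joint_torque': array([ 1.0000e-03, -5.0211e+01, -3.5687e+01,  7.3000e-02,  3.0000e-02,
       -0.0000e+00]), 'tcp_pos': array([ 0.289, -0.609,  0.218]), 'orientation': array([-3.139, -0.   ,  0.443]), 'contact_force': array([0.377, 0.6  , 0.232]), 'moment': array([ 0.036, -0.021,  0.007]), 'gripper_width': np.float64(0.088)} 0.017
scene [-0.241  0.558  0.614] [-2.182, -0.014, -2.02] [[413.8, 0.0, 323.1], [0.0, 413.8, 204.8], [0.0, 0.0, 1.0]]
top [0.308 0.19  1.08 ] [-2.921, 0.004, -1.636] [[371.0, 0.0, 314.6], [0.0, 371.0, 195.9], [0.0, 0.0, 1.0]]
wrist [ 0.36  -0.576  0.383] [2.838, 0.001, -1.128] [[277.3, 0.0, 316.6], [0.0, 277.3, 197.9], [0.0, 0.0, 1.0]]
```

```bash
sed -i 's/p@np.array(f\["rotation"\]).T/p@rot(f["rotation"]).T/' h.py
cat >> h.py <<'E'
def rot(r): return R.from_euler('xyz',r).as_matrix()
E
python3 - <<'E'
from h import *
f=dict(np.load("top0.npz")); p=cloud(f)
for v,u in((100,100),(300,300),(200,450),(350,150)): print(u,v,np.round(p[v,u],3))
E
```

```text
100 100 [ 0.971  0.909 -0.118]
300 300 [ 0.228  0.262 -0.508]
450 200 [ 0.494 -0.187  0.091]
150 350 [0.149 0.653 0.006]
```

View pics/top0.png

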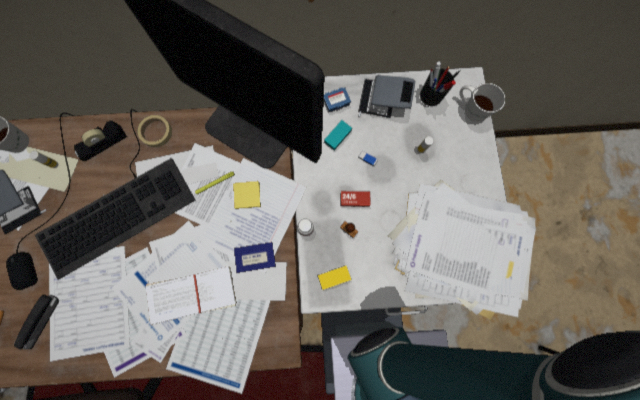

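View pics/scene0.png

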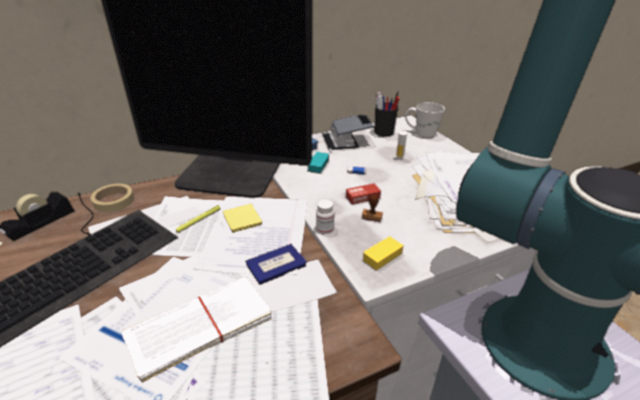

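Run:
```python
from h import *
a=cv2.imread("pics/top0.png")[75:300,190:450]; b=cv2.imread("pics/scene0.png")[85:285,290:480]
a=cv2.resize(a,None,fx=1.7,fy=1.7,interpolation=cv2.INTER_CUBIC); b=cv2.resize(b,(340,383),interpolation=cv2.INTER_CUBIC)
o=np.zeros((383,a.shape[1]+340,3),np.uint8); o[:a.shape[0],:a.shape[1]]=a[:383]; o[:,a.shape[1]:]=b
cv2.imwrite("pics/crop1.png",o)
f=dict(np.load("top0.npz")); p=cloud(f)
for n,(u,v) in dict(ink=(255,257),note=(246,194),red=(355,199),stamp=(349,229),pill=(306,227),eras=(367,159),glue=(426,141),hl=(215,182),paper=(430,250),ycab=(335,277),cab=(320,290),desk=(275,140),mon=(318,158)).items(): print(n,np.round(p[v,u],3))
```

```text
ink [0.38  0.358 0.023]
note [0.566 0.381 0.012]
red [0.526 0.063 0.031]
stamp [0.436 0.091 0.066]
pill [0.447 0.208 0.08 ]
eras [0.65  0.014 0.015]
glue [ 0.667 -0.144  0.092]
hl [0.608 0.471 0.016]
paper [ 0.364 -0.117  0.085]
ycab [0.31  0.137 0.03 ]
cab [0.277 0.181 0.005]
desk [0.729 0.288 0.014]
mon [0.634 0.163 0.102]
```

View pics/crop1.png

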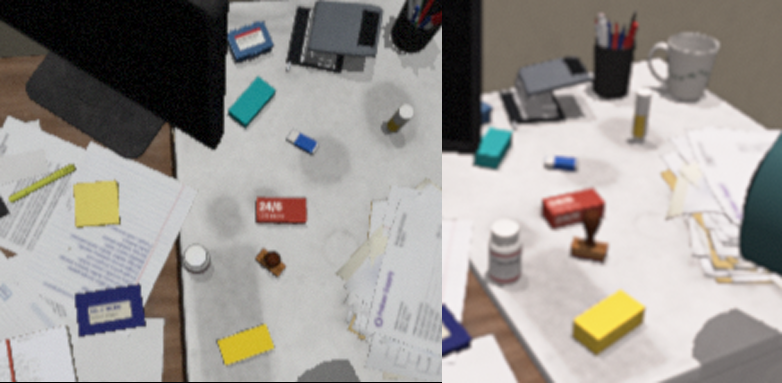

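Top view candidates for the staple box are red (355,199), turquoise (337,134) and yellow (335,277), and I choose red. The eraser is the blue and white block at (367,159), not the blue tin at (337,99). The glue stick is at (424,145), not the pill bottle at (306,227). The stamp is at (349,229), the ink pad at (255,257) and the note pad at (246,194). The crop confirms these choices.

```bash
cat >> h.py <<'E'
def ray(f,uv,z):
    K=np.array(f["K"]); uv=np.atleast_2d(uv).astype(float)
    d=np.c_[(uv[:,0]-K[0,2])/K[0,0],(uv[:,1]-K[1,2])/K[1,1],np.ones(len(uv))]@rot(f["rotation"]).T
    o=np.array(f["position"]); return (o+d*((z-o[2])/d[:,2])[:,None])[:,:2]
def blob(f,lo,hi,box,z,show=None):
    """largest HSV blob inside box (u0,v0,u1,v1): rect centre, long-axis yaw, sizes on plane z"""
    m=cv2.inRange(cv2.cvtColor(f["image"],cv2.COLOR_BGR2HSV),np.array(lo),np.array(hi))
    k=np.zeros_like(m); u0,v0,u1,v1=box; k[v0:v1,u0:u1]=m[v0:v1,u0:u1]
    k=cv2.morphologyEx(k,cv2.MORPH_CLOSE,np.ones((5,5),np.uint8))
    c=max(cv2.findContours(k,cv2.RETR_EXTERNAL,cv2.CHAIN_APPROX_NONE)[0],key=cv2.contourArea)
    w=ray(f,c[:,0],z); (cx,cy),(a,b),_=r=cv2.minAreaRect((w*1000).astype(np.float32))
    q=cv2.boxPoints(r); e=[q[1]-q[0],q[2]-q[1]]; e=max(e,key=np.linalg.norm)
    return np.round([cx,cy],1),round(float(np.arctan2(e[1],e[0])%np.pi),3),np.round([a,b],0),np.round(c[:,0].mean(0))
E
python3 - <<'E'
from h import *
f=dict(np.load("top0.npz"))
print("ink",blob(f,(105,90,20),(130,255,255),(228,235,282,280),.017))
print("note",blob(f,(20,80,80),(35,255,255),(230,177,265,212),.02))
print("hl",blob(f,(20,80,80),(40,255,255),(190,165,238,200),.012))
print("red",blob(f,(0,120,60),(8,255,255),(335,185,375,212),.026))
print("red2",blob(f,(170,100,60),(180,255,255),(335,185,375,212),.026))
print("eras-blue",blob(f,(100,100,60),(130,255,255),(355,148,380,170),.014))
print("stamp",blob(f,(0,70,20),(22,255,200),(335,218,362,242),.018))
E
```

```text
ink (array([380.7, 360.2]), 1.669, array([ 68., 108.]), array([254., 257.]))
note (array([562.5, 378. ]), 1.599, array([77., 77.]), array([246., 195.]))
hl (array([608.3, 474.2]), 2.009, array([ 13., 126.]), array([214., 182.]))
red (array([529.7,  62. ]), 1.49, array([82., 42.]), array([355., 198.]))Traceback (most recent call last):
  File "<stdin>", line 7, in <module>
  File "h.py", line 22, in blob
    c=max(cv2.findContours(k,cv2.RETR_EXTERNAL,cv2.CHAIN_APPROX_NONE)[0],key=cv2.contourArea)
ValueError: max() iterable argument is empty
```

```bash
cat > go.py <<'E'
import sys; from h import *
def go(x,y,z,yaw):
    s=manip.state(); p=np.array(s["tcp_pos"]); M=rot(s["orientation"])
    d=np.array([x,y,z])-p*1000; rv=R.from_matrix(M.T@rot([np.pi,0,yaw])).as_rotvec()
    print("clock %.1f"%s["clock"],"at",np.round(p*1000,1),np.round(s["orientation"],3),"w",round(float(s["gripper_width"]),4),"-> linear",np.round(M.T@d,1),"rot",np.round(rv,3),"dist",round(np.linalg.norm(d)))
if __name__=="__main__": go(*map(float,sys.argv[1:5]))
E
python3 go.py 530 62 200 1.49
```

```text
clock 0.1 at [ 289.  -609.4  218.5] [-3.14  -0.     0.443] w 0.088 -> linear [ 505.4 -503.3   19.4] rot [-2.000e-03 -1.000e-03 -1.047e+00] dist 714
```

>>> move_arm:
  moves:
    - {"linear": [32, -31, 0], "rot": [0, 0, -0.12]}
    - {"linear": [64, -62, 0], "rot": [0, 0, -0.24]}
    - {"linear": [95, -94, 0], "rot": [0, 0, -0.36]}
    - {"linear": [125, -125, 0], "rot": [0, 0, -0.48]}
    - {"linear": [155, -155, 0], "rot": [0, 0, -0.6]}
    - {"linear": [185, -185, 0], "rot": [0, 0, -0.72]}
    - {"linear": [215, -215, 0], "rot": [0, 0, -0.84]}
    - {"linear": [245, -245, 0], "rot": [0, 0, -0.96]}
  jaw: 1

```text
clock: 0.82
tcp_pos: [0.4012, -0.2939, 0.2193]
orientation: [3.142, -0.0, 1.408]
contact_force: [0.2, -0.2, 0.0]
gripper_width: 0.0881
```

```bash
python3 go.py 530 62 200 1.49
```

```text
clock 0.8 at [ 401.2 -293.9  219.3] [ 3.142 -0.     1.408] w 0.0881 -> linear [372.1  69.5  19.4] rot [ 0.    -0.    -0.082] dist 379
```

>>> move_arm:
  moves:
    - {"linear": [45, 8, 2], "rot": [0, 0, -0.08]}
    - {"linear": [90, 17, 5], "rot": [0, 0, -0.08]}
    - {"linear": [130, 25, 8], "rot": [0, 0, -0.08]}
    - {"linear": [170, 34, 10], "rot": [0, 0, -0.08]}
    - {"linear": [210, 42, 12], "rot": [0, 0, -0.08]}
    - {"linear": [250, 50, 15], "rot": [0, 0, -0.08]}
    - {"linear": [290, 58, 18], "rot": [0, 0, -0.08]}
    - {"linear": [325, 65, 20], "rot": [0, 0, -0.08]}

```text
clock: 1.48
tcp_pos: [0.5197, 0.0158, 0.1992]
orientation: [-3.142, -0.0, 1.483]
contact_force: [1.0, -0.3, 0.0]
gripper_width: 0.0882
```

Run:
```python
from h import *; from go import go
f=grab("wrist"); np.savez("w1.npz",**f); cv2.imwrite("pics/w1.png",f["image"]); print(np.round(f["position"],3))
go(530,62,200,1.49)
```

```text
[0.527 0.094 0.364]
clock 1.5 at [521.7  22.1 198.9] [ 3.141 -0.006  1.486] w 0.0882 -> linear [40.5  4.9 -0.9] rot [ 0.001 -0.005 -0.004] dist 41
```

View pics/w1.png

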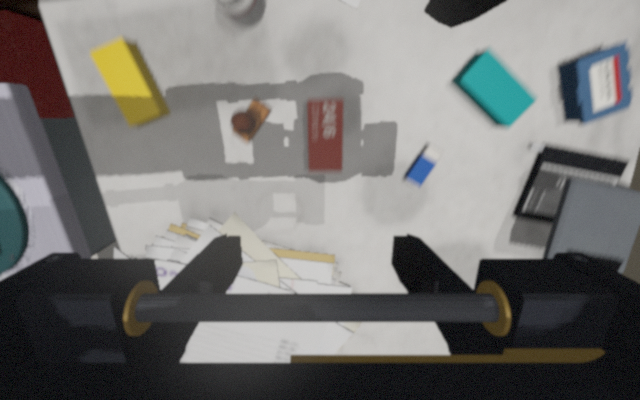

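The wrist view shows the red box at (325,134), the stamp at (245,120), the eraser at (422,163) and the fingers at the bottom. I'll measure from this frame.

Run:
```python
from h import *
f=dict(np.load("w1.npz"))
print("red",blob(f,(0,100,40),(10,255,255),(295,85,355,185),.026))
print("eras blue",blob(f,(100,100,60),(130,255,255),(400,140,440,190),.014))
p=cloud(f); box=p[135:190,400:445]; m=(box[...,2]>.008); q=(box[m][:,:2]*1000).astype(np.float32); print("eras depth",cv2.minAreaRect(q),len(q))
bx=p[80:185,295:355]; m=bx[...,2]>.018; print("red depth",cv2.minAreaRect((bx[m][:,:2]*1000).astype(np.float32)))
b=p[90:150,220:280]; m=(b[...,2]>.012)&(b[...,2]<.026); print("stamp foot",cv2.minAreaRect((b[m][:,:2]*1000).astype(np.float32)));m=b[...,2]>.05; print("stamp top",b[m].mean(0))
print("cab z",np.median(p[200,250:280,2]))
print("foot col",blob(f,(0,70,20),(22,255,255),(225,90,285,145),.018))
```

```text
red (array([535.3,  63.8]), 1.475, array([77., 38.]), array([326., 133.]))
eras blue (array([653.3,  10.1]), 0.957, array([30., 24.]), array([420., 169.]))
eras depth ((657.0092163085938, 10.729846954345703), (54.89495086669922, 23.025413513183594), 56.049991607666016) 770
red depth ((533.7139282226562, 60.519287109375), (84.39563751220703, 42.01935958862305), 85.63960266113281)
stamp foot ((445.79656982421875, 86.22583770751953), (49.81922149658203, 24.048738479614258), 47.21348190307617)
stamp top [0.44836425 0.08654846 0.06300518]
cab z nan
foot col (array([445.7,  92.2]), 0.809, array([46., 30.]), array([250., 119.]))
```

```bash
python3 go.py 530 33 24 1.494
```

```text
clock 1.5 at [521.7  22.1 198.9] [ 3.141 -0.006  1.486] w 0.0882 -> linear [ 10.6   7.2 175. ] rot [ 0.001 -0.005 -0.008] dist 175
```

>>> move_arm:
  moves:
    - {"linear": [5, 5, 15], "rot": [0, 0, -0.01]}
    - {"linear": [5, 5, 35], "rot": [0, 0, -0.01]}
    - {"linear": [5, 5, 55], "rot": [0, 0, -0.01]}
    - {"linear": [5, 5, 75], "rot": [0, 0, -0.01]}
    - {"linear": [5, 5, 90], "rot": [0, 0, -0.01]}
    - {"linear": [5, 5, 95], "rot": [0, 0, -0.01]}
    - {"linear": [5, 5, 95], "rot": [0, 0, -0.01]}
    - {"linear": [5, 5, 95], "rot": [0, 0, -0.01]}

```text
clock: 2.2
tcp_pos: [0.5251, 0.018, 0.1048]
orientation: [-3.142, 0.0, 1.493]
contact_force: [0.4, 0.1, 0.2]
gripper_width: 0.0884
```

```bash
python3 go.py 530 33 24 1.494
```

```text
clock 2.2 at [525.1  18.  104.8] [-3.142  0.     1.493] w 0.0884 -> linear [15.4  3.7 80.8] rot [-0.     0.    -0.001] dist 82
```

>>> move_arm:
  moves:
    - {"linear": [15, 3, 15], "rot": [0, 0, 0]}
    - {"linear": [15, 3, 35], "rot": [0, 0, 0]}
    - {"linear": [15, 3, 55], "rot": [0, 0, 0]}
    - {"linear": [15, 3, 70], "rot": [0, 0, 0]}
    - {"linear": [15, 3, 78], "rot": [0, 0, 0]}
    - {"linear": [15, 3, 81], "rot": [0, 0, 0]}
    - {"linear": [15, 3, 81], "rot": [0, 0, 0]}
    - {"linear": [15, 3, 81], "rot": [0, 0, 0]}

```text
clock: 2.87
tcp_pos: [0.5303, 0.0328, 0.0247]
orientation: [3.14, -0.0, 1.493]
contact_force: [0.4, -0.4, 0.7]
gripper_width: 0.0884
```

>>> move_arm:
  moves:
    - {"linear": [0, 0, 0], "rot": [0, 0, 0]}
    - {"linear": [0, 0, 0], "rot": [0, 0, 0]}
    - {"linear": [0, 0, 0], "rot": [0, 0, 0]}
    - {"linear": [0, 0, 0], "rot": [0, 0, 0]}
    - {"linear": [0, 0, 0], "rot": [0, 0, 0]}
    - {"linear": [0, 0, 0], "rot": [0, 0, 0]}
    - {"linear": [0, 0, 0], "rot": [0, 0, 0]}
    - {"linear": [0, 0, 0], "rot": [0, 0, 0]}
  jaw: -1
  grip_force: 20

```text
clock: 3.53
tcp_pos: [0.5292, 0.0329, 0.0235]
orientation: [-3.142, 0.0, 1.493]
contact_force: [-0.6, -0.2, -0.0]
gripper_width: 0.0371
```

>>> move_arm:
  moves:
    - {"linear": [0, 0, -10], "rot": [0, 0, 0]}
    - {"linear": [0, 0, -25], "rot": [0, 0, 0]}
    - {"linear": [0, 0, -45], "rot": [0, 0, 0]}
    - {"linear": [0, 0, -70], "rot": [0, 0, 0]}
    - {"linear": [0, 0, -95], "rot": [0, 0, 0]}
    - {"linear": [0, 0, -115], "rot": [0, 0, 0]}
    - {"linear": [0, 0, -125], "rot": [0, 0, 0]}
    - {"linear": [0, 0, -125], "rot": [0, 0, 0]}

```text
clock: 4.2
tcp_pos: [0.5315, 0.0329, 0.1521]
orientation: [3.135, -0.001, 1.493]
contact_force: [-0.5, -0.3, 0.5]
gripper_width: 0.0006
```

Run:
```python
from h import *; from go import go
f=grab("wrist"); np.savez("w2.npz",**f); cv2.imwrite("pics/w2.png",f["image"])
go(472,369,150,1.669)
```

```text
clock 4.2 at [530.2  32.9 150. ] [ 3.139 -0.     1.493] w 0.0002 -> linear [ 3.305e+02 -8.420e+01 -2.000e-01] rot [ 0.003 -0.    -0.176] dist 341
```

View pics/w2.png

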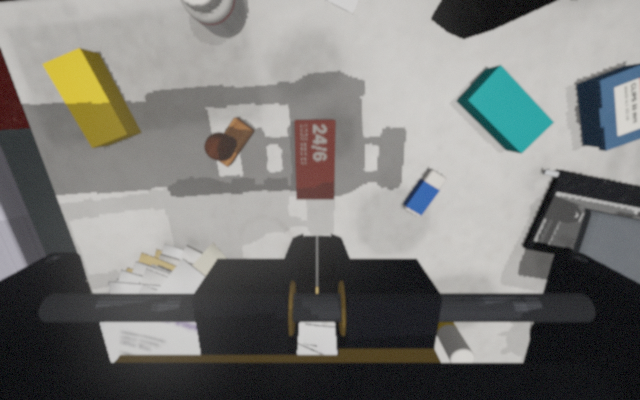

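The fingers shut on nothing. The box is still on the cabinet at (315,158), so I'll measure it again.

Run:
```python
from h import *
f=dict(np.load("w2.npz")); p=cloud(f)
def rect(p,sl,lo,hi):
    b=p[sl]; m=(b[...,2]>lo)&(b[...,2]<hi); return np.round(cv2.boxPoints(cv2.minAreaRect((b[m][:,:2]*1000).astype(np.float32))),0).tolist(),np.round(cv2.minAreaRect((b[m][:,:2]*1000).astype(np.float32))[0],1),np.median(b[m][:,2])
print("red w2",rect(p,np.s_[110:215,285:350],.018,.04))
print("eras w2",rect(p,np.s_[160:225,395:450],.008,.03))
print("stamp foot",rect(p,np.s_[110:175,200:265],.012,.026))
b=p[110:175,195:250];print("stamp top",np.nanmean(b[b[...,2]>.055],0))
f=grab("top"); np.savez("top1.npz",**f); p=cloud(f)
print("red top",rect(p,np.s_[185:215,335:378],.018,.04))
r=rot(dict(np.load("w2.npz"))["rotation"]); print(np.round(r,3),np.load("w2.npz")["position"])
for v in (240,260,280): print(np.round(p[v,340:375:7],3).tolist())
```

```text
red w2 ([[510.0, 20.0], [551.0, 17.0], [558.0, 101.0], [516.0, 105.0]], array([533.7,  60.9]), np.float64(0.025769262531760206))
eras w2 ([[632.0, -5.0], [652.0, -18.0], [682.0, 27.0], [663.0, 40.0]], array([657.1,  10.9]), np.float64(0.013216518682184986))
stamp foot ([[420.0, 76.0], [438.0, 60.0], [472.0, 97.0], [454.0, 113.0]], array([445.8,  86.3]), np.float64(0.017512173415709764))
stamp top [0.44826277 0.08706439 0.06366434]
red top ([[508.0, 35.0], [549.0, 31.0], [555.0, 101.0], [514.0, 105.0]], array([531.8,  67.9]), np.float64(0.027333360028198195))
[[ 0.997 -0.077 -0.017]
 [-0.078 -0.951 -0.299]
 [ 0.007  0.3   -0.954]] [0.53752322 0.11073915 0.31716847]
[[0.414, 0.113, -0.001], [0.413, 0.093, 0.002], [nan, nan, nan], [0.41, 0.053, 0.0], [0.408, 0.033, 0.005]]
[[0.357, 0.118, 0.003], [0.356, 0.098, -0.0], [0.354, 0.078, 0.002], [0.353, 0.058, 0.003], [0.352, 0.038, 0.004]]
[[0.301, 0.124, 0.028], [0.3, 0.105, 0.031], [0.298, 0.083, -0.002], [0.297, 0.063, -0.002], [0.296, 0.043, 0.001]]
```

Run:
```python
from h import *; from go import go
f=dict(np.load("w2.npz")); p=cloud(f)
for v in (232,236,238,240,244,248,252,256,258,262,270,280,300): print(v,[np.round(p[v,u]*1000,0).tolist() for u in (296,306,318,330)])
go(530,33,150,1.494)
```

```text
232 [[503.0, -31.0, 0.0], [515.0, -32.0, 0.0], [530.0, -34.0, -1.0], [545.0, -34.0, 0.0]]
236 [[522.0, 45.0, 176.0], [527.0, 43.0, 172.0], [534.0, 43.0, 173.0], [545.0, -40.0, -1.0]]
238 [[522.0, 45.0, 178.0], [527.0, 43.0, 175.0], [534.0, 43.0, 175.0], [541.0, 42.0, 175.0]]
240 [[522.0, 45.0, 182.0], [527.0, 43.0, 177.0], [534.0, 42.0, 177.0], [541.0, 42.0, 177.0]]
244 [[522.0, 44.0, 184.0], [527.0, 43.0, 182.0], [534.0, 42.0, 182.0], [540.0, 42.0, 182.0]]
248 [[523.0, 45.0, 190.0], [528.0, 43.0, 187.0], [534.0, 43.0, 187.0], [540.0, 42.0, 187.0]]
252 [[523.0, 45.0, 194.0], [528.0, 42.0, 189.0], [534.0, 42.0, 191.0], [540.0, 42.0, 191.0]]
256 [[523.0, 45.0, 198.0], [528.0, 43.0, 195.0], [534.0, 41.0, 193.0], [540.0, 42.0, 196.0]]
258 [[523.0, 44.0, 198.0], [528.0, 43.0, 197.0], [534.0, 40.0, 192.0], [540.0, 42.0, 197.0]]
262 [[524.0, 45.0, 203.0], [528.0, 43.0, 201.0], [533.0, 37.0, 192.0], [539.0, 42.0, 200.0]]
270 [[524.0, 45.0, 210.0], [528.0, 42.0, 207.0], [533.0, 33.0, 193.0], [539.0, 43.0, 209.0]]
280 [[524.0, 44.0, 216.0], [528.0, 43.0, 216.0], [533.0, 43.0, 216.0], [539.0, 42.0, 215.0]]
300 [[528.0, 60.0, 250.0], [531.0, 60.0, 251.0], [534.0, 60.0, 251.0], [538.0, 60.0, 252.0]]
clock 4.3 at [529.   32.9 148.4] [ 3.141 -0.     1.493] w 0.0007 -> linear [ 0.2  1.  -1.6] rot [ 0.    -0.    -0.001] dist 2
```

Run:
```python
from h import *; from go import go
f=dict(np.load("w1.npz")); p=cloud(f)
for u in (225,235,400,410):
  c=p[225:300,u]; m=c[:,2]>.1; i=np.argmax(m); print("w1",u,225+i,np.round(c[i:i+3]*1000).tolist())
f=grab("scene"); p=cloud(f); cv2.imwrite("pics/s1.png",f["image"][60:300,260:560].repeat(2,0).repeat(2,1))
m=(abs(p[...,0]-.53)<.05)&(abs(p[...,1]-.035)<.04)&(p[...,2]>.08); q=p[m]; i=np.argsort(q[:,2])[:400:40]; print(np.round(q[i]*1000).tolist())
go(530,33,150,1.494)
```

```text
w1 225 233 [[469.0, 31.0, 218.0], [470.0, 31.0, 219.0], [470.0, 31.0, 220.0]]
w1 235 235 [[475.0, 29.0, 218.0], [475.0, 30.0, 220.0], [475.0, 29.0, 221.0]]
w1 400 235 [[569.0, 21.0, 219.0], [569.0, 22.0, 220.0], [569.0, 21.0, 220.0]]
w1 410 234 [[575.0, 22.0, 220.0], [574.0, 22.0, 221.0], [574.0, 22.0, 222.0]]
[[519.0, 28.0, 167.0], [514.0, 32.0, 178.0], [513.0, 45.0, 186.0], [512.0, 41.0, 194.0], [519.0, 43.0, 202.0], [525.0, 40.0, 211.0], [512.0, 41.0, 222.0], [513.0, 67.0, 241.0], [575.0, 55.0, 245.0], [534.0, 65.0, 249.0]]
clock 4.3 at [528.3  32.8 147.4] [-3.14   0.     1.493] w 0.0005 -> linear [ 0.3  1.7 -2.6] rot [-0.002  0.    -0.001] dist 3
```

View pics/s1.png

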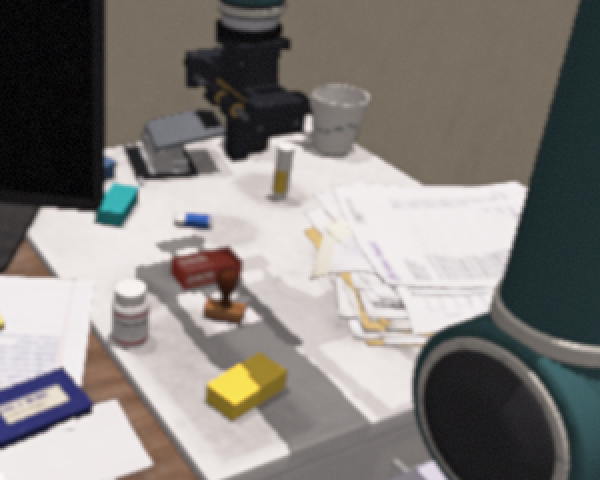

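The wrist and scene cameras agree that the real fingertips sit about 19 mm above the reported TCP, not 17 mm below it. The jaws therefore shut above the box. I'll correct for this with tip z = TCP z + 19.

>>> move_arm:
  moves:
    - {"linear": [0, 3, 15], "rot": [0, 0, 0]}
    - {"linear": [0, 3, 40], "rot": [0, 0, 0]}
    - {"linear": [0, 3, 65], "rot": [0, 0, 0]}
    - {"linear": [0, 3, 90], "rot": [0, 0, 0]}
    - {"linear": [0, 3, 105], "rot": [0, 0, 0]}
    - {"linear": [0, 3, 110], "rot": [0, 0, 0]}
    - {"linear": [0, 3, 110], "rot": [0, 0, 0]}
    - {"linear": [0, 3, 110], "rot": [0, 0, 0]}
  jaw: 1

```text
clock: 5.02
tcp_pos: [0.5316, 0.0326, 0.0379]
orientation: [-3.14, 0.0, 1.493]
contact_force: [0.6, 0.5, 0.7]
gripper_width: 0.052
```

Run:
```python
from h import *; from go import go
f=grab("wrist"); p=cloud(f); np.savez("w3.npz",**f)
q=p[150:330].reshape(-1,3); 
for s in (-1,1):
  m=(abs(q[:,1]-.035)<.02)&(q[:,2]>.033)&(s*(q[:,0]-.53)>.035)&(s*(q[:,0]-.53)<.06); a=q[m]; a=a[np.argsort(a[:,2])]; print(np.round(a[:60:10]*1000).tolist())
go(531.5,33,-12,1.494)
```

```text
[[495.0, 47.0, 62.0], [494.0, 47.0, 70.0], [494.0, 46.0, 74.0], [495.0, 46.0, 77.0], [493.0, 47.0, 80.0], [493.0, 47.0, 82.0]]
[[566.0, 40.0, 57.0], [567.0, 41.0, 58.0], [566.0, 39.0, 60.0], [567.0, 40.0, 61.0], [568.0, 41.0, 62.0], [570.0, 41.0, 63.0]]
clock 5.1 at [532.6  32.6  38.9] [ 3.141 -0.     1.493] w 0.0554 -> linear [ 0.3 -1.1 50.9] rot [ 0.    -0.    -0.001] dist 51
```

>>> move_arm:
  moves:
    - {"linear": [0, 0, 0], "rot": [0, 0, 0]}
    - {"linear": [0, 0, 0], "rot": [0, 0, 0]}
    - {"linear": [0, 0, 10], "rot": [0, 0, 0]}
    - {"linear": [0, 0, 25], "rot": [0, 0, 0]}
    - {"linear": [0, 0, 38], "rot": [0, 0, 0]}
    - {"linear": [0, 0, 46], "rot": [0, 0, 0]}
    - {"linear": [0, 0, 50], "rot": [0, 0, 0]}
    - {"linear": [0, 0, 50], "rot": [0, 0, 0]}

```text
clock: 5.73
tcp_pos: [0.5313, 0.0326, -0.0126]
orientation: [-3.14, 0.0, 1.493]
contact_force: [0.3, 0.4, -0.8]
gripper_width: 0.0878
```

>>> move_arm:
  moves:
    - {"linear": [0, 0, 0], "rot": [0, 0, 0]}
    - {"linear": [0, 0, 0], "rot": [0, 0, 0]}
    - {"linear": [0, 0, 0], "rot": [0, 0, 0]}
    - {"linear": [0, 0, 0], "rot": [0, 0, 0]}
    - {"linear": [0, 0, 0], "rot": [0, 0, 0]}
    - {"linear": [0, 0, 0], "rot": [0, 0, 0]}
    - {"linear": [0, 0, 0], "rot": [0, 0, 0]}
    - {"linear": [0, 0, 0], "rot": [0, 0, 0]}
  jaw: -1
  grip_force: 20

```text
clock: 6.4
tcp_pos: [0.5322, 0.0326, -0.0113]
orientation: [3.141, 0.0, 1.493]
contact_force: [-0.4, -0.2, 1.4]
gripper_width: 0.0419
```

```bash
python3 go.py 531.5 33 120 1.494
```

```text
clock 6.4 at [532.2  32.6 -11.3] [3.141 0.    1.493] w 0.0419 -> linear [   0.3   -0.7 -131.3] rot [ 0.     0.    -0.001] dist 131
```

>>> move_arm:
  moves:
    - {"linear": [0, 0, -10], "rot": [0, 0, 0]}
    - {"linear": [0, 0, -25], "rot": [0, 0, 0]}
    - {"linear": [0, 0, -45], "rot": [0, 0, 0]}
    - {"linear": [0, 0, -70], "rot": [0, 0, 0]}
    - {"linear": [0, 0, -95], "rot": [0, 0, 0]}
    - {"linear": [0, 0, -120], "rot": [0, 0, 0]}
    - {"linear": [0, -3, -130], "rot": [0, 0, 0]}
    - {"linear": [0, -10, -130], "rot": [0, 0, 0]}

```text
clock: 7.07
tcp_pos: [0.5252, 0.0334, 0.1223]
orientation: [3.134, -0.001, 1.493]
contact_force: [0.8, 0.6, -0.2]
gripper_width: 0.042
```

```bash
python3 go.py 475 150 130 1.57; python3 go.py 475 341 130 1.669
```

```text
clock 7.1 at [525.2  33.4 122.3] [ 3.134e+00 -1.000e-03  1.493e+00] w 0.042 -> linear [112.3 -59.1  -8.1] rot [ 0.007 -0.    -0.077] dist 127
clock 7.1 at [525.2  33.4 122.3] [ 3.134e+00 -1.000e-03  1.493e+00] w 0.042 -> linear [302.7 -74.   -8.1] rot [ 0.007 -0.    -0.176] dist 312
```

>>> move_arm:
  moves:
    - {"linear": [20, -14, -5], "rot": [0, 0, -0.02]}
    - {"linear": [45, -30, -10], "rot": [0, 0, -0.04]}
    - {"linear": [75, -44, -10], "rot": [0, 0, -0.06]}
    - {"linear": [110, -55, -10], "rot": [0, 0, -0.08]}
    - {"linear": [145, -60, -10], "rot": [0, 0, -0.1]}
    - {"linear": [180, -63, -10], "rot": [0, 0, -0.12]}
    - {"linear": [215, -66, -10], "rot": [0, 0, -0.14]}
    - {"linear": [245, -69, -10], "rot": [0, 0, -0.16]}

```text
clock: 7.73
tcp_pos: [0.4703, 0.2843, 0.1265]
orientation: [-3.139, 0.001, 1.654]
contact_force: [0.4, 0.3, -1.1]
gripper_width: 0.0419
```

Run:
```python
from h import *; from go import go
f=grab("wrist"); np.savez("w4.npz",**f); cv2.imwrite("pics/w4.png",f["image"])
go(475,341,120,1.669)
```

```text
clock 7.8 at [470.7 288.9 126.9] [-3.140e+00 -3.000e-03  1.657e+00] w 0.0419 -> linear [51.5  8.8  7. ] rot [-0.002 -0.003 -0.012] dist 53
```

View pics/w4.png

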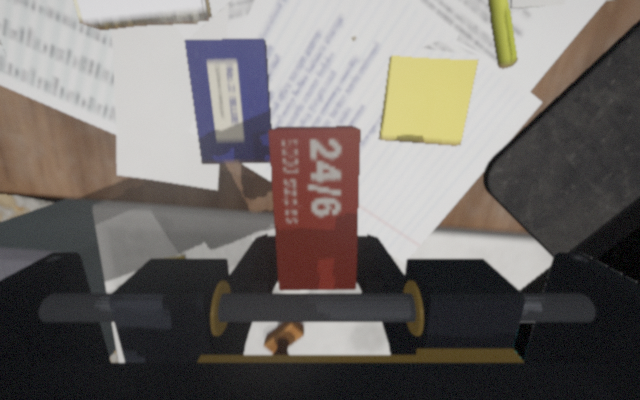

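The wrist view shows the red box in the jaws, at (315,205). The ink pad is at (228,100) and the note pad at (428,98). I'll refine both pad poses and the box's pose in the hand from this frame.

```bash
cat >> h.py <<'E'
def rect(p,sl,lo,hi):
    """min-area rect (mm) of depth points of slice sl with lo<z<hi: centre, long-axis yaw, size"""
    b=p[sl].reshape(-1,3); b=b[(b[:,2]>lo)&(b[:,2]<hi)]; r=cv2.minAreaRect((b[:,:2]*1000).astype(np.float32))
    q=cv2.boxPoints(r); e=max([q[1]-q[0],q[2]-q[1]],key=np.linalg.norm)
    return np.round(r[0],1),round(float(np.arctan2(e[1],e[0])%np.pi),3),np.round(sorted(r[1]),1),round(float(np.median(b[:,2])),4)
E
python3 - <<'E'
from h import *; from go import go
f=dict(np.load("w4.npz")); p=cloud(f)
print("ink",rect(p,np.s_[30:180,170:268],.010,.03),blob(f,(105,90,20),(130,255,255),(170,30,268,180),.017))
print("note",rect(p,np.s_[45:150,370:490],.012,.035),blob(f,(20,80,80),(35,255,255),(370,45,490,150),.02))
print("held",rect(p,np.s_[115:295,262:370],.12,.19))
go(475,341,120,1.669)
E
```

```text
ink (array([383.3, 360.8]), 1.668, array([ 72.2, 111.8]), 0.0163) (array([398.7, 385.4]), 2.07, array([38., 65.]), array([245.,  73.]))
note (array([567.2, 378.5]), 0.018, array([76.8, 77.8]), 0.0148) (array([565. , 378.1]), 0.025, array([78., 73.]), array([427.,  99.]))
held (array([468.5, 312.3]), 1.668, array([60.3, 85.3]), 0.1636)
clock 7.8 at [470.7 288.9 126.9] [-3.140e+00 -3.000e-03  1.657e+00] w 0.0419 -> linear [51.5  8.8  7. ] rot [-0.002 -0.003 -0.012] dist 53
```

>>> move_arm:
  moves:
    - {"linear": [15, 5, 10], "rot": [0, 0, -0.01]}
    - {"linear": [30, 8, 20], "rot": [0, 0, -0.01]}
    - {"linear": [40, 10, 35], "rot": [0, 0, -0.01]}
    - {"linear": [40, 10, 55], "rot": [0, 0, -0.01]}
    - {"linear": [40, 10, 75], "rot": [0, 0, -0.01]}
    - {"linear": [40, 10, 85], "rot": [0, 0, -0.01]}
    - {"linear": [40, 10, 90], "rot": [0, 0, -0.01]}
    - {"linear": [40, 10, 90], "rot": [0, 0, -0.01]}

```text
clock: 8.45
tcp_pos: [0.4773, 0.3224, 0.0363]
orientation: [-3.138, 0.002, 1.663]
contact_force: [-0.2, -0.6, -0.7]
gripper_width: 0.0418
```

Run:
```python
from h import *; from go import go
f=grab("wrist"); p=cloud(f); hsv=cv2.cvtColor(f["image"],cv2.COLOR_BGR2HSV)
m=cv2.inRange(hsv,(0,100,30),(10,255,255))>0; m[:100]=0; m[300:]=0; m[:,:250]=0; m[:,390:]=0
b=p[m]; b=b[b[:,2]>.04]; z=np.nanmax(b[:,2]); b=b[b[:,2]>z-.012]; r=cv2.minAreaRect((b[:,:2]*1000).astype(np.float32)); print("held",r,z,len(b))
go(478,342.5,40,1.667)
```

```text
held ((476.5525207519531, 350.4445495605469), (43.15654754638672, 85.2739028930664), 4.955755233764648) 0.07555284634228407 9477
clock 8.5 at [478.5 323.   37.7] [-3.140e+00  1.000e-03  1.662e+00] w 0.0417 -> linear [19.4  1.3 -2.3] rot [-0.002  0.001 -0.005] dist 20
```

>>> move_arm:
  moves:
    - {"linear": [12, 0, 0], "rot": [0, 0, -0.01]}
    - {"linear": [19, 0, 5], "rot": [0, 0, -0.01]}
    - {"linear": [19, 0, 15], "rot": [0, 0, -0.01]}
    - {"linear": [19, 0, 25], "rot": [0, 0, -0.01]}
    - {"linear": [19, 0, 35], "rot": [0, 0, -0.01]}
    - {"linear": [19, 0, 43], "rot": [0, 0, -0.01]}
    - {"linear": [19, 0, 48], "rot": [0, 0, -0.01]}
    - {"linear": [19, 0, 48], "rot": [0, 0, -0.01]}

```text
clock: 9.17
tcp_pos: [0.4766, 0.3419, -0.011]
orientation: [-3.139, 0.001, 1.673]
contact_force: [1.1, -0.4, -0.1]
gripper_width: 0.0418
```

```bash
python3 go.py 478 342.5 -11 1.667
```

```text
clock 9.2 at [476.6 341.9 -11. ] [-3.139e+00  1.000e-03  1.673e+00] w 0.0418 -> linear [ 0.4  1.5 -0. ] rot [-0.002  0.001  0.006] dist 2
```

>>> move_arm:
  moves:
    - {"linear": [0, 0, 0], "rot": [0, 0, 0]}
    - {"linear": [0, 0, 0], "rot": [0, 0, 0]}
    - {"linear": [0, 0, 0], "rot": [0, 0, 0]}
    - {"linear": [0, 0, 0], "rot": [0, 0, 0]}
    - {"linear": [0, 0, -8], "rot": [0, 0, 0]}
    - {"linear": [0, 0, -20], "rot": [0, 0, 0]}
    - {"linear": [0, 0, -40], "rot": [0, 0, 0]}
    - {"linear": [0, 0, -60], "rot": [0, 0, 0]}
  jaw: 0.27

```text
clock: 9.83
tcp_pos: [0.4772, 0.3425, 0.0518]
orientation: [-3.141, 0.0, 1.673]
contact_force: [-0.3, 0.1, -0.2]
gripper_width: 0.056
```

>>> move_arm:
  moves:
    - {"linear": [0, 0, -25], "rot": [0, 0, 0]}
    - {"linear": [-15, 0, -50], "rot": [0, 0, 0]}
    - {"linear": [-35, 0, -70], "rot": [0, 0, 0]}
    - {"linear": [-60, 0, -80], "rot": [0, 0, 0]}
    - {"linear": [-85, 0, -80], "rot": [0, 0, 0]}
    - {"linear": [-105, 0, -80], "rot": [0, 0, 0]}
    - {"linear": [-115, 0, -80], "rot": [0, 0, 0]}
    - {"linear": [-120, 0, -80], "rot": [0, 0, 0]}

```text
clock: 10.5
tcp_pos: [0.4901, 0.2222, 0.1318]
orientation: [3.14, -0.0, 1.671]
contact_force: [0.4, 0.3, -0.1]
gripper_width: 0.0559
```

Run:
```python
from h import *; from go import go
f=grab("wrist"); p=cloud(f); np.savez("w5.npz",**f); hsv=cv2.cvtColor(f["image"],cv2.COLOR_BGR2HSV)
m=cv2.inRange(hsv,(0,100,30),(10,255,255))>0
b=p[m]; b=b[(b[:,2]>.018)&(b[:,2]<.04)&(abs(b[:,0]-.475)<.06)&(abs(b[:,1]-.37)<.08)]; print("box",cv2.minAreaRect((b[:,:2]*1000).astype(np.float32)),np.nanmedian(b[:,2]))
go(657,11,180,0.98+np.pi*0); go(657,11,180,.98)
```

```text
box ((475.8817138671875, 357.97662353515625), (39.565616607666016, 61.3703727722168), 6.915173053741455) 0.025678185532145514
clock 10.6 at [490.  222.2 131.4] [ 3.141 -0.     1.671] w 0.0559 -> linear [-226.9  145.   -48.5] rot [ 0.001 -0.     0.691] dist 274
clock 10.6 at [490.  222.2 131.4] [ 3.141 -0.     1.671] w 0.0559 -> linear [-226.9  145.   -48.5] rot [ 0.001 -0.     0.691] dist 274
```

>>> move_arm:
  moves:
    - {"linear": [-35, 2, -5], "rot": [0, 0, 0.08]}
    - {"linear": [-70, 5, -10], "rot": [0, 0, 0.16]}
    - {"linear": [-105, 8, -10], "rot": [0, 0, 0.25]}
    - {"linear": [-140, 10, -10], "rot": [0, 0, 0.35]}
    - {"linear": [-170, 25, -10], "rot": [0, 0, 0.45]}
    - {"linear": [-187, 55, -10], "rot": [0, 0, 0.55]}
    - {"linear": [-202, 88, -10], "rot": [0, 0, 0.65]}
    - {"linear": [-216, 120, -10], "rot": [0, 0, 0.69]}
  jaw: 0.2

```text
clock: 11.22
tcp_pos: [0.6326, 0.0204, 0.1407]
orientation: [3.141, -0.001, 0.978]
contact_force: [0.8, 0.5, -0.3]
gripper_width: 0.0529
```

```bash
python3 go.py 657 11 60 .978
```

```text
clock 11.2 at [632.6  20.4 140.7] [ 3.141e+00 -1.000e-03  9.780e-01] w 0.0529 -> linear [ 5.8 25.4 80.7] rot [ 0.    -0.001 -0.   ] dist 85
```

>>> move_arm:
  moves:
    - {"linear": [5, 15, 5], "rot": [0, 0, 0]}
    - {"linear": [6, 26, 20], "rot": [0, 0, 0]}
    - {"linear": [6, 26, 45], "rot": [0, 0, 0]}
    - {"linear": [6, 26, 65], "rot": [0, 0, 0]}
    - {"linear": [6, 26, 78], "rot": [0, 0, 0]}
    - {"linear": [6, 26, 82], "rot": [0, 0, 0]}
    - {"linear": [6, 26, 82], "rot": [0, 0, 0]}
    - {"linear": [6, 26, 82], "rot": [0, 0, 0]}

```text
clock: 11.88
tcp_pos: [0.6565, 0.0117, 0.0591]
orientation: [3.141, -0.001, 0.983]
contact_force: [1.1, 0.6, 0.4]
gripper_width: 0.0527
```

Run:
```python
from h import *; from go import go
go(657,11,-16,.978)
f=grab("wrist"); p=cloud(f); q=p[(abs(p[...,0]-.657)<.04)&(abs(p[...,1]-.011)<.045)&(p[...,2]>.007)&(p[...,2]<.025)]; print(len(q),cv2.minAreaRect((q[:,:2]*1000).astype(np.float32)))
```

```text
clock 11.9 at [656.5  11.7  59.1] [ 3.141e+00 -1.000e-03  9.830e-01] w 0.0527 -> linear [-0.4  0.8 75.1] rot [ 0.001 -0.001  0.005] dist 75
1739 ((657.5911254882812, 10.556293487548828), (55.390907287597656, 22.167396545410156), 55.784515380859375)
```

>>> move_arm:
  moves:
    - {"linear": [0, 1, 15], "rot": [0, 0, 0]}
    - {"linear": [0, 1, 35], "rot": [0, 0, 0]}
    - {"linear": [0, 1, 52], "rot": [0, 0, 0]}
    - {"linear": [0, 1, 65], "rot": [0, 0, 0]}
    - {"linear": [0, 1, 72], "rot": [0, 0, 0]}
    - {"linear": [0, 1, 75], "rot": [0, 0, 0]}
    - {"linear": [0, 1, 75], "rot": [0, 0, 0]}
    - {"linear": [0, 1, 75], "rot": [0, 0, 0]}

```text
clock: 12.6
tcp_pos: [0.6575, 0.0106, -0.0159]
orientation: [3.141, -0.001, 0.983]
contact_force: [-0.0, 0.3, -0.8]
gripper_width: 0.0527
```

>>> move_arm:
  moves:
    - {"linear": [0, 0, 0], "rot": [0, 0, 0]}
    - {"linear": [0, 0, 0], "rot": [0, 0, 0]}
    - {"linear": [0, 0, 0], "rot": [0, 0, 0]}
    - {"linear": [0, 0, 0], "rot": [0, 0, 0]}
    - {"linear": [0, 0, 0], "rot": [0, 0, 0]}
    - {"linear": [0, 0, 0], "rot": [0, 0, 0]}
    - {"linear": [0, 0, 0], "rot": [0, 0, 0]}
    - {"linear": [0, 0, 0], "rot": [0, 0, 0]}
  jaw: -1
  grip_force: 12

```text
clock: 13.27
tcp_pos: [0.6571, 0.0106, -0.0161]
orientation: [3.141, -0.0, 0.983]
contact_force: [-0.8, 0.1, 3.2]
gripper_width: 0.0223
```

>>> move_arm:
  moves:
    - {"linear": [0, 0, -10], "rot": [0, 0, 0]}
    - {"linear": [0, 0, -25], "rot": [0, 0, 0]}
    - {"linear": [0, 0, -45], "rot": [0, 0, 0]}
    - {"linear": [0, 0, -70], "rot": [0, 0, 0]}
    - {"linear": [0, 0, -100], "rot": [0, 0, 0]}
    - {"linear": [0, 0, -125], "rot": [0, 0, 0]}
    - {"linear": [0, 0, -145], "rot": [0, 0, 0]}
    - {"linear": [0, 0, -150], "rot": [0, 0, 0]}

```text
clock: 13.93
tcp_pos: [0.6601, 0.0106, 0.14]
orientation: [3.134, -0.005, 0.983]
contact_force: [1.0, 0.7, -0.6]
gripper_width: 0.0224
```

```bash
python3 go.py 500 50 135 1.67;python3 go.py 475 340 135 1.67
```

```text
clock 13.9 at [660.1  10.6 140. ] [ 3.134 -0.005  0.983] w 0.0224 -> linear [ -56.1 -155.1    3.5] rot [ 0.009 -0.002 -0.687] dist 165
clock 13.9 at [660.1  10.6 140. ] [ 3.134 -0.005  0.983] w 0.0224 -> linear [ 171.4 -336.8    3.3] rot [ 0.009 -0.002 -0.687] dist 378
```

>>> move_arm:
  moves:
    - {"linear": [-13, -35, 0], "rot": [0, 0, -0.08]}
    - {"linear": [-27, -73, 0], "rot": [0, 0, -0.17]}
    - {"linear": [-40, -110, 0], "rot": [0, 0, -0.26]}
    - {"linear": [-48, -145, 0], "rot": [0, 0, -0.35]}
    - {"linear": [-25, -178, 0], "rot": [0, 0, -0.44]}
    - {"linear": [5, -203, 0], "rot": [0, 0, -0.53]}
    - {"linear": [35, -227, 0], "rot": [0, 0, -0.62]}
    - {"linear": [65, -251, 0], "rot": [0, 0, -0.69]}

```text
clock: 14.6
tcp_pos: [0.4829, 0.2051, 0.1336]
orientation: [3.141, -0.0, 1.676]
contact_force: [1.8, -0.8, -0.4]
gripper_width: 0.0223
```

```bash
python3 go.py 475 300 135 1.67
```

```text
clock 14.6 at [482.9 205.1 133.6] [ 3.141 -0.     1.676] w 0.0223 -> linear [95.2  2.1 -1.4] rot [ 0.    -0.     0.006] dist 95
```

>>> move_arm:
  moves:
    - {"linear": [25, 1, 0], "rot": [0, 0, 0]}
    - {"linear": [55, 1, 0], "rot": [0, 0, 0]}
    - {"linear": [80, 2, 0], "rot": [0, 0, 0]}
    - {"linear": [92, 2, 0], "rot": [0, 0, 0]}
    - {"linear": [95, 2, 0], "rot": [0, 0, 0]}
    - {"linear": [95, 2, 0], "rot": [0, 0, 0]}
    - {"linear": [95, 2, 0], "rot": [0, 0, 0]}
    - {"linear": [95, 2, 0], "rot": [0, 0, 0]}

```text
clock: 15.27
tcp_pos: [0.4764, 0.2972, 0.1333]
orientation: [-3.141, 0.001, 1.672]
contact_force: [0.8, 0.7, 0.6]
gripper_width: 0.0222
```

Run:
```python
from h import *; from go import go
f=grab("wrist"); p=cloud(f); np.savez("w6.npz",**f); cv2.imwrite("pics/w6.png",f["image"])
q=p[(abs(p[...,0]-.475)<.045)&(abs(p[...,1]-.37)<.07)&(p[...,2]>.021)&(p[...,2]<.032)]; print("box",len(q),cv2.minAreaRect((q[:,:2]*1000).astype(np.float32)))
hsv=cv2.cvtColor(f["image"],cv2.COLOR_BGR2HSV)
m=cv2.inRange(hsv,(0,100,30),(10,255,255))>0;b=p[m]; b=b[(b[:,2]>.018)&(b[:,2]<.04)&(abs(b[:,0]-.475)<.06)&(abs(b[:,1]-.37)<.08)]; print("box",cv2.minAreaRect((b[:,:2]*1000).astype(np.float32)))
q=p[(abs(p[...,0]-.475)<.04)&(abs(p[...,1]-.3)<.06)&(p[...,2]>.135)&(p[...,2]<.2)]; print("held",len(q),np.round(np.nanmin(q,0)*1000),np.round(np.nanmax(q,0)*1000))
go(475,370,135,1.67)
```

```text
box 4147 ((474.60888671875, 369.9088134765625), (41.93540954589844, 85.20015716552734), 6.842484951019287)
box ((474.22125244140625, 370.09442138671875), (39.008338928222656, 80.93402099609375), 6.543881416320801)
held 7013 [449. 275. 151.] [503. 325. 200.]
clock 15.3 at [476.5 297.2 133.4] [-3.141e+00  1.000e-03  1.671e+00] w 0.0224 -> linear [72.5  5.8 -1.7] rot [-0.     0.001  0.001] dist 73
```

View pics/w6.png

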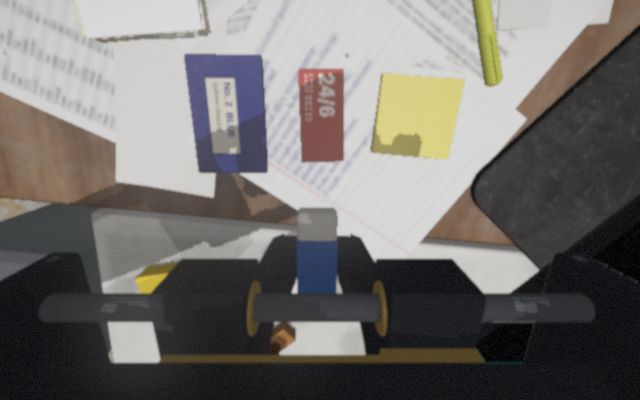

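>>> move_arm:
  moves:
    - {"linear": [25, 2, 0], "rot": [0, 0, 0]}
    - {"linear": [55, 4, 15], "rot": [0, 0, -0.02]}
    - {"linear": [70, 5, 35], "rot": [0, 0, -0.02]}
    - {"linear": [73, 6, 55], "rot": [0, 0, -0.02]}
    - {"linear": [73, 6, 75], "rot": [0, 0, -0.02]}
    - {"linear": [73, 6, 85], "rot": [0, 0, -0.02]}
    - {"linear": [73, 6, 90], "rot": [0, 0, -0.02]}
    - {"linear": [73, 6, 90], "rot": [0, 0, -0.02]}

```text
clock: 15.98
tcp_pos: [0.4744, 0.3705, 0.0423]
orientation: [-3.139, 0.001, 1.692]
contact_force: [-0.4, 0.3, -0.1]
gripper_width: 0.0228
```

```bash
python3 go.py 474.6 369.9 10.5 1.69
```

```text
clock 16.0 at [474.4 370.5  42.3] [-3.139e+00  1.000e-03  1.692e+00] w 0.0228 -> linear [-0.6  0.2 31.8] rot [-0.002  0.001  0.002] dist 32
```

>>> move_arm:
  moves:
    - {"linear": [0, 0, 8], "rot": [0, 0, 0]}
    - {"linear": [0, 0, 16], "rot": [0, 0, 0]}
    - {"linear": [0, 0, 23], "rot": [0, 0, 0]}
    - {"linear": [0, 0, 28], "rot": [0, 0, 0]}
    - {"linear": [0, 0, 31], "rot": [0, 0, 0]}
    - {"linear": [0, 0, 31], "rot": [0, 0, 0]}
    - {"linear": [0, 0, 31], "rot": [0, 0, 0]}
    - {"linear": [0, 0, 31], "rot": [0, 0, 0]}

```text
clock: 16.65
tcp_pos: [0.4751, 0.3721, 0.0128]
orientation: [3.141, -0.0, 1.693]
contact_force: [0.3, -0.4, -0.3]
gripper_width: 0.0226
```

>>> move_arm:
  moves:
    - {"linear": [0, 0, 0], "rot": [0, 0, 0]}
    - {"linear": [0, 0, 0], "rot": [0, 0, 0]}
    - {"linear": [0, 0, 0], "rot": [0, 0, 0]}
    - {"linear": [0, 0, 0], "rot": [0, 0, 0]}
    - {"linear": [0, 0, -8], "rot": [0, 0, 0]}
    - {"linear": [0, 0, -20], "rot": [0, 0, 0]}
    - {"linear": [0, 0, -40], "rot": [0, 0, 0]}
    - {"linear": [0, 0, -60], "rot": [0, 0, 0]}
  jaw: -0.1

```text
clock: 17.32
tcp_pos: [0.4746, 0.3717, 0.0737]
orientation: [-3.141, 0.0, 1.693]
contact_force: [0.0, 0.6, 0.6]
gripper_width: 0.0396
```

```bash
python3 go.py 446 87 120 2.38;python3 go.py 446 87 120 .81
```

```text
clock 17.3 at [474.6 371.7  73.7] [-3.141  0.     1.693] w 0.0396 -> linear [-279.1  -63.1  -46.2] rot [-0.001  0.    -0.687] dist 290
clock 17.3 at [474.6 371.7  73.7] [-3.141  0.     1.693] w 0.0396 -> linear [-279.1  -63.1  -46.2] rot [-0.     0.001  0.883] dist 290
```

>>> move_arm:
  moves:
    - {"linear": [-10, -3, -25], "rot": [0, 0, 0.08]}
    - {"linear": [-35, -10, -50], "rot": [0, 0, 0.19]}
    - {"linear": [-75, -18, -58], "rot": [0, 0, 0.3]}
    - {"linear": [-115, -27, -58], "rot": [0, 0, 0.41]}
    - {"linear": [-155, -36, -58], "rot": [0, 0, 0.52]}
    - {"linear": [-195, -45, -58], "rot": [0, 0, 0.64]}
    - {"linear": [-230, -54, -58], "rot": [0, 0, 0.76]}
    - {"linear": [-260, -60, -58], "rot": [0, 0, 0.87]}
  jaw: 1

```text
clock: 17.98
tcp_pos: [0.4465, 0.1045, 0.132]
orientation: [3.14, -0.001, 0.817]
contact_force: [-0.1, -0.4, -0.8]
gripper_width: 0.0878
```

```bash
python3 go.py 446 86.5 110 .824
```

```text
clock 18.0 at [446.5 104.5 132. ] [ 3.14e+00 -1.00e-03  8.17e-01] w 0.0878 -> linear [-13.5  11.9  22. ] rot [ 0.001 -0.001 -0.007] dist 28
```

>>> move_arm:
  moves:
    - {"linear": [-8, 8, 5], "rot": [0, 0, 0]}
    - {"linear": [-13, 13, 15], "rot": [0, 0, 0]}
    - {"linear": [-13, 13, 30], "rot": [0, 0, 0]}
    - {"linear": [-13, 13, 38], "rot": [0, 0, 0]}
    - {"linear": [-13, 13, 42], "rot": [0, 0, 0]}
    - {"linear": [-13, 13, 42], "rot": [0, 0, 0]}
    - {"linear": [-13, 13, 42], "rot": [0, 0, 0]}
    - {"linear": [-13, 13, 42], "rot": [0, 0, 0]}

```text
clock: 18.65
tcp_pos: [0.4482, 0.0888, 0.0889]
orientation: [3.141, -0.001, 0.824]
contact_force: [0.3, -0.4, 0.6]
gripper_width: 0.0879
```

Run:
```python
from h import *; from go import go
go(446.5,86.5,6,.824)
f=grab("wrist"); p=cloud(f); hsv=cv2.cvtColor(f["image"],cv2.COLOR_BGR2HSV)
m=cv2.inRange(hsv,(0,60,15),(22,255,220))>0
b=p[m]; b=b[(abs(b[:,0]-.446)<.045)&(abs(b[:,1]-.087)<.045)&(b[:,2]<.09)]
for lo,hi in ((.012,.025),(.025,.04),(.04,.055),(.055,.08)):
  q=b[(b[:,2]>lo)&(b[:,2]<hi)]; print(lo,len(q), np.round(cv2.minAreaRect((q[:,:2]*1000).astype(np.float32))[:2],1).tolist() if len(q)>5 else "")
```

```text
clock 18.6 at [448.2  88.8  88.9] [ 3.141e+00 -1.000e-03  8.240e-01] w 0.0879 -> linear [-2.9  0.3 82.9] rot [ 0.    -0.001  0.   ] dist 83
0.012 680 [[453.4, 95.0], [27.2, 22.4]]
0.025 13 [[449.7, 90.1], [2.4, 10.5]]
0.04 36 [[453.7, 94.4], [4.3, 18.7]]
0.055 564 [[448.7, 89.0], [20.3, 21.4]]
```

>>> move_arm:
  moves:
    - {"linear": [-2, 0, 15], "rot": [0, 0, 0]}
    - {"linear": [-2, 0, 35], "rot": [0, 0, 0]}
    - {"linear": [-2, 0, 52], "rot": [0, 0, 0]}
    - {"linear": [-2, 0, 66], "rot": [0, 0, 0]}
    - {"linear": [-2, 0, 75], "rot": [0, 0, 0]}
    - {"linear": [-2, 0, 79], "rot": [0, 0, 0]}
    - {"linear": [-2, 0, 80], "rot": [0, 0, 0]}
    - {"linear": [-2, 0, 80], "rot": [0, 0, 0]}

```text
clock: 19.37
tcp_pos: [0.4468, 0.0868, 0.0089]
orientation: [3.141, -0.0, 0.823]
contact_force: [-0.9, 0.8, 0.3]
gripper_width: 0.0882
```

>>> move_arm:
  moves:
    - {"linear": [0, 0, 0], "rot": [0, 0, 0]}
    - {"linear": [0, 0, 0], "rot": [0, 0, 0]}
    - {"linear": [0, 0, 0], "rot": [0, 0, 0]}
    - {"linear": [0, 0, 0], "rot": [0, 0, 0]}
    - {"linear": [0, 0, 0], "rot": [0, 0, 0]}
    - {"linear": [0, 0, 0], "rot": [0, 0, 0]}
    - {"linear": [0, 0, 0], "rot": [0, 0, 0]}
    - {"linear": [0, 0, 0], "rot": [0, 0, 0]}
  jaw: -1
  grip_force: 15

```text
clock: 20.03
tcp_pos: [0.4463, 0.0867, 0.0085]
orientation: [-3.142, 0.0, 0.823]
contact_force: [0.4, 0.4, 1.0]
gripper_width: 0.037
```

>>> move_arm:
  moves:
    - {"linear": [0, 0, 0], "rot": [0, 0, 0]}
    - {"linear": [0, 0, 0], "rot": [0, 0, 0]}
    - {"linear": [0, 0, 0], "rot": [0, 0, 0]}
    - {"linear": [0, 0, -10], "rot": [0, 0, 0]}
    - {"linear": [0, 0, -30], "rot": [0, 0, 0]}
    - {"linear": [0, 0, -55], "rot": [0, 0, 0]}
    - {"linear": [0, 0, -80], "rot": [0, 0, 0]}
    - {"linear": [0, 0, -100], "rot": [0, 0, 0]}

```text
clock: 20.7
tcp_pos: [0.4467, 0.0867, 0.1108]
orientation: [3.141, -0.001, 0.823]
contact_force: [0.6, 0.9, -1.4]
gripper_width: 0.0237
```

Run:
```python
from h import *; from go import go
go(383.3,360.8,120,1.669)
f=grab("scene"); cv2.imwrite("pics/s2.png",f["image"][100:300,200:450].repeat(2,0).repeat(2,1))
```

```text
clock 20.7 at [446.7  86.7 110.8] [ 3.141e+00 -1.000e-03  8.230e-01] w 0.0237 -> linear [ 157.8 -232.9   -9.3] rot [ 0.001 -0.001 -0.846] dist 281
```

View pics/s2.png

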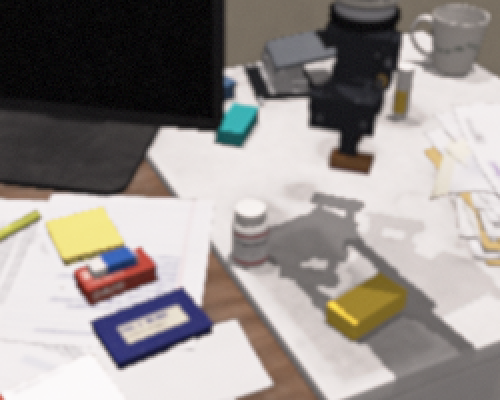

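>>> move_arm:
  moves:
    - {"linear": [10, -15, -10], "rot": [0, 0, -0.1]}
    - {"linear": [30, -44, -15], "rot": [0, 0, -0.21]}
    - {"linear": [50, -74, -15], "rot": [0, 0, -0.32]}
    - {"linear": [71, -105, -15], "rot": [0, 0, -0.43]}
    - {"linear": [92, -136, -15], "rot": [0, 0, -0.54]}
    - {"linear": [113, -167, -15], "rot": [0, 0, -0.65]}
    - {"linear": [134, -198, -15], "rot": [0, 0, -0.76]}
    - {"linear": [150, -221, -15], "rot": [0, 0, -0.846]}

```text
clock: 21.42
tcp_pos: [0.3852, 0.3494, 0.1235]
orientation: [-3.142, -0.001, 1.675]
contact_force: [0.3, 0.9, -0.2]
gripper_width: 0.0236
```

```bash
python3 go.py 383.5 360.8 60 1.669
```

```text
clock 21.4 at [385.2 349.4 123.5] [-3.142e+00 -1.000e-03  1.675e+00] w 0.0236 -> linear [11.4 -0.5 63.5] rot [-0.    -0.001  0.006] dist 65
```

>>> move_arm:
  moves:
    - {"linear": [8, 0, 15], "rot": [0, 0, 0]}
    - {"linear": [11, 0, 35], "rot": [0, 0, 0]}
    - {"linear": [11, 0, 55], "rot": [0, 0, 0]}
    - {"linear": [11, 0, 70], "rot": [0, 0, 0]}
    - {"linear": [11, 0, 78], "rot": [0, 0, 0]}
    - {"linear": [11, 0, 80], "rot": [0, 0, 0]}
    - {"linear": [11, 0, 80], "rot": [0, 0, 0]}
    - {"linear": [11, 0, 80], "rot": [0, 0, 0]}

```text
clock: 22.08
tcp_pos: [0.3859, 0.3582, 0.0443]
orientation: [3.141, -0.001, 1.668]
contact_force: [0.0, 0.5, -0.7]
gripper_width: 0.0233
```

Run:
```python
from h import *; from go import go
go(383.5,360.8,25.5,1.669)
f=grab("scene"); p=cloud(f); hsv=cv2.cvtColor(f["image"],cv2.COLOR_BGR2HSV)
m=cv2.inRange(hsv,(5,80,15),(22,255,220))>0
b=p[m]; b=b[(abs(b[:,0]-.383)<.06)&(abs(b[:,1]-.361)<.06)&(b[:,2]>.025)]
print(len(b),np.round(b.min(0)*1000),np.round(b.max(0)*1000))
```

```text
clock 22.1 at [385.9 358.2  44.3] [ 3.141e+00 -1.000e-03  1.668e+00] w 0.0233 -> linear [ 2.8 -2.1 18.8] rot [ 0.001 -0.001 -0.001] dist 19
313 [335. 332.  38.] [403. 392. 163.]
```

>>> move_arm:
  moves:
    - {"linear": [3, -2, 4], "rot": [0, 0, 0]}
    - {"linear": [3, -2, 9], "rot": [0, 0, 0]}
    - {"linear": [3, -2, 13], "rot": [0, 0, 0]}
    - {"linear": [3, -2, 16], "rot": [0, 0, 0]}
    - {"linear": [3, -2, 18], "rot": [0, 0, 0]}
    - {"linear": [3, -2, 19], "rot": [0, 0, 0]}
    - {"linear": [3, -2, 19], "rot": [0, 0, 0]}
    - {"linear": [3, -2, 19], "rot": [0, 0, 0]}

```text
clock: 22.8
tcp_pos: [0.3829, 0.3607, 0.0249]
orientation: [-3.141, 0.0, 1.669]
contact_force: [-2.6, -1.5, 4.6]
gripper_width: 0.0236
```

```bash
python3 go.py 383.5 360.8 24.5 1.669; python3 -c "
from h import *; print(manip.state()['contact_force'])"
```

```text
clock 22.8 at [382.9 360.7  24.9] [-3.141  0.     1.669] w 0.0236 -> linear [0.1 0.6 0.4] rot [-0.  0. -0.] dist 1
[-2.57690545 -1.46515514  4.55067352]
```

>>> move_arm:
  moves:
    - {"linear": [0, 0, 0], "rot": [0, 0, 0]}
    - {"linear": [0, 0, 0], "rot": [0, 0, 0]}
    - {"linear": [0, 0, 0], "rot": [0, 0, 0]}
    - {"linear": [0, 0, 0], "rot": [0, 0, 0]}
    - {"linear": [0, 0, -8], "rot": [0, 0, 0]}
    - {"linear": [0, 0, -20], "rot": [0, 0, 0]}
    - {"linear": [0, 0, -40], "rot": [0, 0, 0]}
    - {"linear": [0, 0, -60], "rot": [0, 0, 0]}
  jaw: 0.1

```text
clock: 23.47
tcp_pos: [0.3827, 0.3605, 0.0856]
orientation: [-3.141, 0.0, 1.669]
contact_force: [-0.8, -0.3, -0.1]
gripper_width: 0.0487
```

>>> move_arm:
  moves:
    - {"linear": [0, 0, -20], "rot": [0, 0, 0]}
    - {"linear": [0, 0, -45], "rot": [0, 0, 0]}
    - {"linear": [-20, 5, -60], "rot": [0, 0, 0]}
    - {"linear": [-55, 20, -65], "rot": [0, 0, 0]}
    - {"linear": [-90, 38, -65], "rot": [0, 0, 0]}
    - {"linear": [-125, 55, -65], "rot": [0, 0, 0]}
    - {"linear": [-160, 70, -65], "rot": [0, 0, 0]}
    - {"linear": [-195, 85, -65], "rot": [0, 0, 0]}

```text
clock: 24.13
tcp_pos: [0.4878, 0.1735, 0.1514]
orientation: [3.139, -0.001, 1.669]
contact_force: [-0.1, 0.2, -0.4]
gripper_width: 0.0484
```

Run:
```python
from h import *; from go import go
f=grab("top"); p=cloud(f); np.savez("top2.npz",**f)
a=cv2.resize(f["image"][165:290,195:325],None,fx=3,fy=3,interpolation=cv2.INTER_CUBIC); g=grab("scene"); np.savez("s3.npz",**g)
b=cv2.resize(g["image"][170:300,200:330],(390,375),interpolation=cv2.INTER_CUBIC); cv2.imwrite("pics/c2.png",np.hstack([a,b]))
q=p[100:180,400:450].reshape(-1,3); q=q[(q[:,2]>.07)&(q[:,2]<.12)]; print("glue top",cv2.minAreaRect((q[:,:2]*1000).astype(np.float32)))
go(668,-146,150,1.3)
```

```text
glue top ((733.3829345703125, -126.79898071289062), (156.06390380859375, 35.7389030456543), 17.800098419189453)
clock 24.2 at [489.4 170.9 151.3] [3.138e+00 1.000e-03 1.663e+00] w 0.0486 -> linear [-332.1  148.5    2.2] rot [0.003 0.001 0.363] dist 364
```

View pics/c2.png

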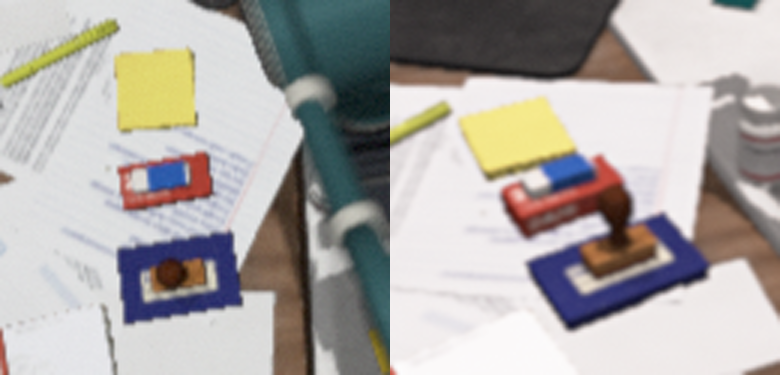

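The crop shows the stamp upright on the ink pad at (175,275), and the eraser centred on the red box at (165,178). Next is the glue stick.

Run:
```python
from h import *
f=dict(np.load("top0.npz")); p=cloud(f)
q=p[125:165,408:445].reshape(-1,3); 
for lo,hi in((.02,.05),(.05,.08),(.085,.11)):
  a=q[(q[:,2]>lo)&(q[:,2]<hi)]; print(lo,len(a),np.round(a.mean(0)*1000,1),np.round(cv2.minEnclosingCircle((a[:,:2]*1000).astype(np.float32)),1) if 0 else cv2.minEnclosingCircle((a[:,:2]*1000).astype(np.float32)))
# other tall things nearby (z>50)
P=p.reshape(-1,3); m=(P[:,2]>.04)&(np.hypot(P[:,0]-.667,P[:,1]+.145)<.17); print(np.unique(np.round(P[m][:,:2],2),axis=0).shape)
import collections
c=collections.Counter(map(tuple,np.round(P[m][:,:2]*25)/25)); print(sorted(c.items()))
```

```text
0.02 35 [ 666.7 -146.3   34.3] ((672.2918090820312, -151.5309600830078), 12.921815872192383)
0.05 41 [ 665.5 -145.5   65.2] ((670.3358764648438, -151.5093231201172), 12.69750690460205)
0.085 62 [ 670.5 -151.5   89.9] ((670.4703369140625, -152.40084838867188), 13.215001106262207)
(135, 2)
[((np.float64(0.48), np.float64(-0.16)), 9), ((np.float64(0.48), np.float64(-0.12)), 6), ((np.float64(0.52), np.float64(-0.24)), 4), ((np.float64(0.52), np.float64(-0.2)), 117), ((np.float64(0.52), np.float64(-0.16)), 188), ((np.float64(0.52), np.float64(-0.12)), 201), ((np.float64(0.52), np.float64(-0.08)), 55), ((np.float64(0.56), np.float64(-0.2)), 16), ((np.float64(0.56), np.float64(-0.16)), 37), ((np.float64(0.56), np.float64(-0.12)), 28), ((np.float64(0.64), np.float64(-0.16)), 13), ((np.float64(0.68), np.float64(-0.16)), 99), ((np.float64(0.68), np.float64(-0.12)), 8), ((np.float64(0.8), np.float64(-0.24)), 17), ((np.float64(0.8), np.float64(-0.2)), 131), ((np.float64(0.8), np.float64(-0.12)), 106), ((np.float64(0.8), np.float64(-0.08)), 150), ((np.float64(0.8), np.float64(-0.04)), 35), ((np.float64(0.84), np.float64(-0.2)), 49), ((np.float64(0.84), np.float64(-0.16)), 60), ((np.float64(0.84), np.float64(-0.12)), 49), ((np.float64(0.84), np.float64(-0.08)), 22)]
```

>>> move_arm:
  moves:
    - {"linear": [-35, 5, 0], "rot": [0, 0, 0.1]}
    - {"linear": [-72, 14, 0], "rot": [0, 0, 0.21]}
    - {"linear": [-109, 26, 0], "rot": [0, 0, 0.33]}
    - {"linear": [-145, 42, 0], "rot": [0, 0, 0.45]}
    - {"linear": [-179, 60, 0], "rot": [0, 0, 0.57]}
    - {"linear": [-212, 78, 0], "rot": [0, 0, 0.69]}
    - {"linear": [-243, 96, 0], "rot": [0, 0, 0.81]}
    - {"linear": [-272, 112, 0], "rot": [0, 0, 0.92]}
  jaw: 1

```text
clock: 24.9
tcp_pos: [0.6261, -0.0858, 0.1508]
orientation: [3.141, -0.001, 0.743]
contact_force: [0.0, 0.0, -0.6]
gripper_width: 0.088
```

```bash
python3 go.py 670.5 -152 110 .4
```

```text
clock 24.9 at [626.1 -85.8 150.8] [ 3.141e+00 -1.000e-03  7.430e-01] w 0.088 -> linear [-12.1  78.8  40.9] rot [ 0.001 -0.001  0.343] dist 90
```

>>> move_arm:
  moves:
    - {"linear": [-4, 25, 0], "rot": [0, 0, 0.1]}
    - {"linear": [-8, 50, 0], "rot": [0, 0, 0.2]}
    - {"linear": [-11, 70, 10], "rot": [0, 0, 0.3]}
    - {"linear": [-12, 77, 25], "rot": [0, 0, 0.34]}
    - {"linear": [-12, 79, 38], "rot": [0, 0, 0.34]}
    - {"linear": [-12, 79, 42], "rot": [0, 0, 0.34]}
    - {"linear": [-12, 79, 42], "rot": [0, 0, 0.34]}
    - {"linear": [-12, 79, 42], "rot": [0, 0, 0.34]}

```text
clock: 25.57
tcp_pos: [0.6691, -0.1495, 0.1074]
orientation: [-3.141, 0.001, 0.411]
contact_force: [-0.1, -0.2, 0.1]
gripper_width: 0.0881
```

Run:
```python
from h import *; from go import go
go(670.5,-152,26,.4)
f=grab("wrist"); p=cloud(f); b=p[(abs(p[...,0]-.67)<.035)&(abs(p[...,1]+.152)<.035)&(p[...,2]>.02)&(p[...,2]<.1)]
print(len(b)); 
for lo,hi in((.02,.06),(.06,.085),(.085,.1)):
  a=b[(b[:,2]>lo)&(b[:,2]<hi)]; print(lo,len(a),cv2.minEnclosingCircle((a[:,:2]*1000).astype(np.float32)) if len(a)>3 else '')
```

```text
clock 25.6 at [ 669.1 -149.5  107.4] [-3.141e+00  1.000e-03  4.110e-01] w 0.0881 -> linear [ 0.3  2.9 81.4] rot [-0.001  0.001  0.011] dist 81
1581
0.02 341 ((678.8140869140625, -152.27667236328125), 12.83020305633545)
0.06 315 ((676.8604125976562, -151.70079040527344), 12.928289413452148)
0.085 925 ((674.967041015625, -152.48277282714844), 12.809627532958984)
```

>>> move_arm:
  moves:
    - {"linear": [3, 4, 12], "rot": [0, 0, 0]}
    - {"linear": [3, 4, 30], "rot": [0, 0, 0]}
    - {"linear": [3, 4, 50], "rot": [0, 0, 0]}
    - {"linear": [3, 4, 66], "rot": [0, 0, 0]}
    - {"linear": [3, 4, 76], "rot": [0, 0, 0]}
    - {"linear": [3, 4, 81], "rot": [0, 0, 0]}
    - {"linear": [3, 4, 81], "rot": [0, 0, 0]}
    - {"linear": [3, 4, 81], "rot": [0, 0, 0]}

```text
clock: 26.28
tcp_pos: [0.6745, -0.1533, 0.027]
orientation: [3.141, -0.001, 0.409]
contact_force: [-0.0, -0.1, 0.3]
gripper_width: 0.0879
```

>>> move_arm:
  moves:
    - {"linear": [0, 0, 0], "rot": [0, 0, 0]}
    - {"linear": [0, 0, 0], "rot": [0, 0, 0]}
    - {"linear": [0, 0, 0], "rot": [0, 0, 0]}
    - {"linear": [0, 0, 0], "rot": [0, 0, 0]}
    - {"linear": [0, 0, 0], "rot": [0, 0, 0]}
    - {"linear": [0, 0, 0], "rot": [0, 0, 0]}
    - {"linear": [0, 0, 0], "rot": [0, 0, 0]}
    - {"linear": [0, 0, 0], "rot": [0, 0, 0]}
  jaw: -1
  grip_force: 15

```text
clock: 26.95
tcp_pos: [0.674, -0.1533, 0.0265]
orientation: [-3.142, 0.0, 0.409]
contact_force: [-0.8, -0.9, 0.9]
gripper_width: 0.0368
```

>>> move_arm:
  moves:
    - {"linear": [0, 0, 0], "rot": [0, 0, 0]}
    - {"linear": [0, 0, 0], "rot": [0, 0, 0]}
    - {"linear": [0, 0, 0], "rot": [0, 0, 0]}
    - {"linear": [0, 0, -12], "rot": [0, 0, 0]}
    - {"linear": [0, 0, -35], "rot": [0, 0, 0]}
    - {"linear": [0, 0, -65], "rot": [0, 0, 0]}
    - {"linear": [0, 0, -95], "rot": [0, 0, 0]}
    - {"linear": [0, 0, -115], "rot": [0, 0, 0]}

```text
clock: 27.62
tcp_pos: [0.6754, -0.1537, 0.1458]
orientation: [3.139, -0.003, 0.409]
contact_force: [0.6, 0.4, -0.1]
gripper_width: 0.0245
```

```bash
python3 go.py 490 50 145 1.2;python3 go.py 466 400 145 1.2
```

```text
clock 27.6 at [ 675.4 -153.7  145.8] [ 3.139e+00 -3.000e-03  4.090e-01] w 0.0245 -> linear [-8.920e+01 -2.606e+02 -1.000e-01] rot [ 0.004 -0.002 -0.791] dist 275
clock 27.6 at [ 675.4 -153.7  145.8] [ 3.139e+00 -3.000e-03  4.090e-01] w 0.0245 -> linear [  27.9 -591.3   -0.6] rot [ 0.004 -0.002 -0.791] dist 592
```

>>> move_arm:
  moves:
    - {"linear": [-11, -32, 0], "rot": [0, 0, -0.1]}
    - {"linear": [-23, -66, 0], "rot": [0, 0, -0.2]}
    - {"linear": [-35, -101, 0], "rot": [0, 0, -0.3]}
    - {"linear": [-46, -136, 0], "rot": [0, 0, -0.4]}
    - {"linear": [-58, -170, 0], "rot": [0, 0, -0.5]}
    - {"linear": [-69, -203, 0], "rot": [0, 0, -0.6]}
    - {"linear": [-79, -234, 0], "rot": [0, 0, -0.7]}
    - {"linear": [-86, -260, 0], "rot": [0, 0, -0.79]}

```text
clock: 28.28
tcp_pos: [0.49, 0.0524, 0.1423]
orientation: [3.141, -0.0, 1.204]
contact_force: [-0.1, 0.3, 0.1]
gripper_width: 0.025
```

Run:
```python
from h import *; from go import go
go(467,380,145,1.2)
f=grab("scene"); cv2.imwrite("pics/s4.png",f["image"][100:300,200:450].repeat(2,0).repeat(2,1))
```

```text
clock 28.3 at [490.   52.4 142.3] [ 3.141 -0.     1.204] w 0.025 -> linear [ 297.6 -138.9   -2.6] rot [ 0.    -0.     0.004] dist 328
```

View pics/s4.png

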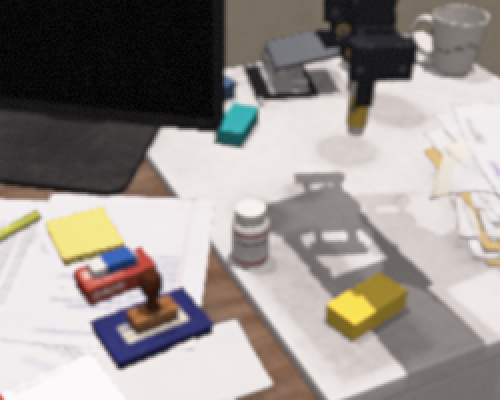

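>>> move_arm:
  moves:
    - {"linear": [33, -15, 0], "rot": [0, 0, 0]}
    - {"linear": [70, -33, -2], "rot": [0, 0, 0]}
    - {"linear": [107, -50, -2], "rot": [0, 0, 0]}
    - {"linear": [144, -67, -2], "rot": [0, 0, 0]}
    - {"linear": [181, -84, -2], "rot": [0, 0, 0]}
    - {"linear": [218, -102, -2], "rot": [0, 0, 0]}
    - {"linear": [254, -118, -2], "rot": [0, 0, 0]}
    - {"linear": [288, -134, -2], "rot": [0, 0, 0]}

```text
clock: 29.0
tcp_pos: [0.4716, 0.3705, 0.1446]
orientation: [3.141, -0.001, 1.199]
contact_force: [0.9, 1.0, -0.2]
gripper_width: 0.0248
```

```bash
python3 go.py 465.6 445 145 1.2
```

```text
clock 29.0 at [471.6 370.5 144.6] [ 3.141e+00 -1.000e-03  1.199e+00] w 0.0248 -> linear [ 67.3 -32.6  -0.3] rot [ 0.001 -0.001 -0.001] dist 75
```

>>> move_arm:
  moves:
    - {"linear": [25, -12, 0], "rot": [0, 0, 0]}
    - {"linear": [50, -24, 0], "rot": [0, 0, 0]}
    - {"linear": [64, -31, 8], "rot": [0, 0, 0]}
    - {"linear": [67, -33, 30], "rot": [0, 0, 0]}
    - {"linear": [67, -33, 55], "rot": [0, 0, 0]}
    - {"linear": [67, -33, 72], "rot": [0, 0, 0]}
    - {"linear": [67, -33, 78], "rot": [0, 0, 0]}
    - {"linear": [67, -33, 80], "rot": [0, 0, 0]}

```text
clock: 29.67
tcp_pos: [0.4642, 0.4409, 0.0614]
orientation: [-3.14, 0.004, 1.198]
contact_force: [0.1, -0.2, -0.4]
gripper_width: 0.0244
```

Run:
```python
from h import *; from go import go
go(465.6,445,27,1.2)
f=grab("scene"); p=cloud(f); b=p[(abs(p[...,0]-.466)<.035)&(abs(p[...,1]-.445)<.035)&(p[...,2]>.02)]
z0=np.nanmin(b[:,2]); a=b[b[:,2]<z0+.03]; print(z0,len(a),cv2.minEnclosingCircle((a[:,:2]*1000).astype(np.float32)))
```

```text
clock 29.7 at [464.2 440.9  61.4] [-3.14   0.004  1.198] w 0.0244 -> linear [ 4.4 -0.1 34.4] rot [-0.002  0.004 -0.002] dist 35
0.020733300683213995 61 ((470.1422424316406, 431.0460205078125), 24.677040100097656)
```

>>> move_arm:
  moves:
    - {"linear": [4, 0, 8], "rot": [0, 0, 0]}
    - {"linear": [4, 0, 16], "rot": [0, 0, 0]}
    - {"linear": [4, 0, 23], "rot": [0, 0, 0]}
    - {"linear": [4, 0, 29], "rot": [0, 0, 0]}
    - {"linear": [4, 0, 33], "rot": [0, 0, 0]}
    - {"linear": [4, 0, 34], "rot": [0, 0, 0]}
    - {"linear": [4, 0, 34], "rot": [0, 0, 0]}
    - {"linear": [4, 0, 34], "rot": [0, 0, 0]}

```text
clock: 30.38
tcp_pos: [0.4668, 0.4463, 0.0296]
orientation: [3.142, -0.0, 1.199]
contact_force: [0.5, -0.0, -0.3]
gripper_width: 0.0246
```

```bash
python3 go.py 465.6 445 26.5 1.2
```

```text
clock 30.4 at [466.8 446.3  29.6] [ 3.142 -0.     1.199] w 0.0246 -> linear [-1.6 -0.6  3.1] rot [ 0.    -0.    -0.001] dist 4
```

>>> move_arm:
  moves:
    - {"linear": [0, 0, 1], "rot": [0, 0, 0]}
    - {"linear": [0, 0, 2], "rot": [0, 0, 0]}
    - {"linear": [0, 0, 3], "rot": [0, 0, 0]}
    - {"linear": [0, 0, 3], "rot": [0, 0, 0]}
    - {"linear": [0, 0, 3], "rot": [0, 0, 0]}
    - {"linear": [0, 0, 3], "rot": [0, 0, 0]}
    - {"linear": [0, 0, 3], "rot": [0, 0, 0]}
    - {"linear": [0, 0, 3], "rot": [0, 0, 0]}

```text
clock: 31.05
tcp_pos: [0.4667, 0.4462, 0.0265]
orientation: [3.142, -0.0, 1.199]
contact_force: [1.0, 0.3, -0.9]
gripper_width: 0.0243
```

>>> move_arm:
  moves:
    - {"linear": [0, 0, 0], "rot": [0, 0, 0]}
    - {"linear": [0, 0, 0], "rot": [0, 0, 0]}
    - {"linear": [0, 0, 0], "rot": [0, 0, 0]}
    - {"linear": [0, 0, 0], "rot": [0, 0, 0]}
    - {"linear": [0, 0, 0], "rot": [0, 0, 0]}
    - {"linear": [0, 0, -10], "rot": [0, 0, 0]}
    - {"linear": [0, 0, -30], "rot": [0, 0, 0]}
    - {"linear": [0, 0, -55], "rot": [0, 0, 0]}
  jaw: 0.1

```text
clock: 31.72
tcp_pos: [0.4653, 0.445, 0.0805]
orientation: [-3.14, 0.004, 1.199]
contact_force: [0.7, 0.7, -0.3]
gripper_width: 0.0484
```

>>> move_arm:
  moves:
    - {"linear": [0, 0, -30], "rot": [0, 0, 0]}
    - {"linear": [0, 0, -65], "rot": [0, 0, 0]}
    - {"linear": [-20, 5, -85], "rot": [0, 0, 0]}
    - {"linear": [-55, 22, -90], "rot": [0, 0, 0]}
    - {"linear": [-92, 38, -90], "rot": [0, 0, 0]}
    - {"linear": [-129, 55, -90], "rot": [0, 0, 0]}
    - {"linear": [-165, 72, -90], "rot": [0, 0, 0]}
    - {"linear": [-200, 88, -90], "rot": [0, 0, 0]}

```text
clock: 32.38
tcp_pos: [0.4759, 0.2262, 0.1726]
orientation: [3.14, -0.001, 1.199]
contact_force: [0.5, 0.6, 0.5]
gripper_width: 0.0487
```

>>> move_arm:
  moves:
    - {"linear": [-25, 8, 0], "rot": [0, 0, 0]}
    - {"linear": [-50, 16, 0], "rot": [0, 0, 0]}
    - {"linear": [-75, 24, 0], "rot": [0, 0, 0]}
    - {"linear": [-95, 30, 0], "rot": [0, 0, 0]}
    - {"linear": [-100, 32, 0], "rot": [0, 0, 0]}
    - {"linear": [-100, 32, 0], "rot": [0, 0, 0]}
    - {"linear": [-100, 32, 0], "rot": [0, 0, 0]}
    - {"linear": [-100, 32, 0], "rot": [0, 0, 0]}

```text
clock: 33.05
tcp_pos: [0.4698, 0.1241, 0.1719]
orientation: [3.141, -0.001, 1.199]
contact_force: [-0.3, 0.1, -0.4]
gripper_width: 0.0486
```

Run:
```python
from h import *; from go import go
f=grab("top"); p=cloud(f); np.savez("top3.npz",**f); g=grab("scene"); ps=cloud(g)
a=cv2.resize(f["image"][165:290,185:325],None,fx=3,fy=3,interpolation=cv2.INTER_CUBIC)
b=cv2.resize(g["image"][145:310,165:330],(375,375),interpolation=cv2.INTER_CUBIC); cv2.imwrite("pics/c3.png",np.hstack([a,b]))
hs=cv2.cvtColor(f["image"],cv2.COLOR_BGR2HSV)
def reg(c,r,lo,hi,mask=None):
    m=(np.hypot(p[...,0]-c[0],p[...,1]-c[1])<r)&(p[...,2]>lo)&(p[...,2]<hi)
    if mask is not None: m&=mask
    return (p[m][:,:2]*1000).astype(np.float32)
print("ink",blob(f,(105,90,20),(130,255,255),(228,235,282,280),.017)[:3])
print("box",blob(f,(0,100,50),(9,255,255),(225,205,275,240),.026)[:3], cv2.minAreaRect(reg((.475,.37),.06,.018,.06)))
print("eraser",cv2.minAreaRect(reg((.475,.37),.045,.033,.06)))
print("glue top",cv2.minEnclosingCircle(reg((.466,.446),.04,.075,.12)))
print("stamp top",cv2.minEnclosingCircle(reg((.383,.361),.035,.065,.12)),"foot",cv2.minAreaRect(reg((.383,.361),.035,.027,.06)))
print("hl",blob(f,(20,80,80),(40,255,255),(190,165,236,200),.012)[:3],"pill",cv2.minEnclosingCircle(reg((.447,.208),.05,.065,.1)))
go(0,0,0,1.2)
```

```text
ink (array([380.8, 360.2]), 1.664, array([ 67., 108.]))
box (array([470.9, 370.3]), 1.682, array([42., 84.])) ((478.8536682128906, 365.85784912109375), (88.30390930175781, 102.10091400146484), 52.92802429199219)
eraser ((474.3912048339844, 372.7619934082031), (22.810806274414062, 55.230926513671875), 7.259277820587158)
glue top ((464.0942687988281, 447.4584045410156), 12.747443199157715)
stamp top ((381.2818908691406, 359.2785949707031), 13.300605773925781) foot ((381.861328125, 359.4742431640625), (23.713701248168945, 49.450016021728516), 6.399064064025879)
hl (array([608. , 474.8]), 2.009, array([ 13., 124.])) pill ((454.3748474121094, 211.25914001464844), 17.502614974975586)
clock 33.1 at [469.6 124.2 171.7] [ 3.142 -0.     1.2  ] w 0.0487 -> linear [-286.  -392.7  171.5] rot [ 0. -0.  0.] dist 515
```

View pics/c3.png

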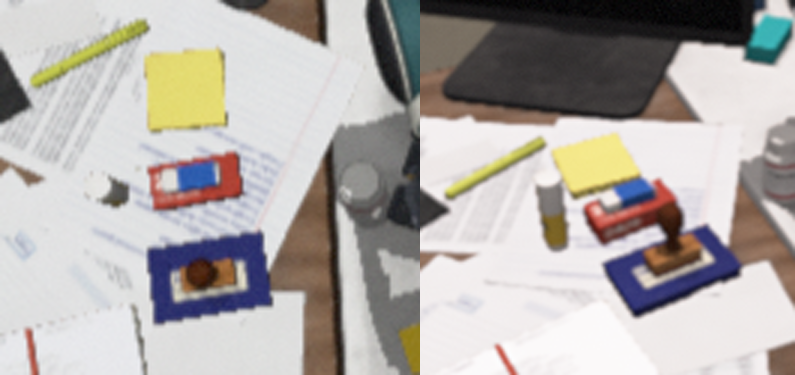

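The picture shows all four things in the row: the glue stick upright at (100,188), the box with the eraser at (195,180) and the stamp at (205,272). The highlighter has not moved.

```bash
python3 -c "
from h import *; print(ticket.job_done())"
```

```text
the job is handed in; nothing more can be done
None
```

The row is set out on the desk, and I handed the job in at about 33 s of the 109 s allowed; the hand-in reports no verdict. The final camera checks agreed with the task:

| Item | Final check |
|---|---|
| Staple box | Flat, about 1 mm from midway between the pads and in line; crosswise to within about 0.02 rad |
| Eraser | On the box, about 3 mm from its centre, pointing the same way |
| Stamp | Upright on the ink pad, 1–2 mm from its middle |
| Glue stick | Upright, about 21 mm off the box's left end, centred within a few mm |
| Highlighter | Not moved (within 1 mm) |
| Pill bottle | Standing upright; I did not compare its exact position with the start, but nothing passed close to it |

- **Fingertips:** The cameras put them about 19 mm above the reported tool point, while the text says 17 mm below it. My first grasp of the box closed on air because of this, without moving anything. I worked from the camera figure after that.
- **Camera disagreement:** The top and wrist cameras differed by 2–5 mm in x, which is within all the tolerances.

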